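# Put the bench dogs and stops back in their fitted caddy

### The job

Gather the two bench dogs (one round with a flat, one square) and the two planing stops (long and short) into the caddy on the bench, each standing upright on the floor of the pocket that is cut to its shape and size, the flat of the round dog turned to the flat wall of its pocket. Leave the two offcuts, the full round dowel and the square post with a corner sawn off, standing where they are.

Things in the scene. Friction and masses are not known exactly. Their poses are not given: they have to be found in the camera images.
- dog_flatted: bench dog: round post, 44 mm diameter, with one flat down its whole length (31 mm from flat to round back, flat 40 mm wide), reddish-brown hardwood, 60 mm tall, 25 to 95 g, upright on the bench. Origin: foot of the flat, mid-width; +x points out of the flat, so the middle of its 31 mm thickness lies at x = -15.5 mm, the round's axis at x = -9 mm; z up.
- dog_square: bench dog: plain square post 40 x 40 mm, all four corners whole, reddish-brown hardwood, 60 mm tall, 25 to 95 g, upright on the bench. Origin: centre of its underside; x and y square to its sides, z up.
- stop_long: long planing stop: upright rectangular block, 56 mm along x by 24 mm along y, reddish-brown hardwood, 60 mm tall, 25 to 95 g, upright on the bench. Origin: centre of its underside, z up.
- stop_short: short planing stop: upright rectangular block, 38 mm along x by 24 mm along y, reddish-brown hardwood, 60 mm tall, 25 to 95 g, upright on the bench. Origin: centre of its underside, z up.
- dowel_offcut: look-alike that does not belong: offcut of full round dowel, 44 mm diameter, no flat, reddish-brown hardwood, 60 mm tall, 25 to 95 g, upright on the bench. Origin: centre of its underside.
- mitred_offcut: look-alike that does not belong: 40 x 40 mm square post with one upright corner sawn off at 45 degrees (22 mm off both sides), reddish-brown hardwood, 60 mm tall, 25 to 95 g, upright on the bench. Origin: centre of the full square of its underside; the missing corner is at +x +y.
- insert_flatted: home of the flatted dog. Fixed pale plywood block 82 x 82 x 28 mm, underside 6 mm over the bench; any quarter of the caddy, yaw as the other blocks. Origin: centre of its underside. Pocket floor at z = 6 mm, mouth at 28 mm. Pocket: 56 mm round about the centre, cut off by a flat wall at x = +15 mm. Dog's +x goes along block's +x; centred (6 mm play) with the dog's origin at x = +9, y = 0.
- insert_square: home of the square dog. Fixed pale plywood block 82 x 82 x 28 mm, underside 6 mm over the bench; any quarter of the caddy, yaw as the other blocks. Origin: centre of its underside. Pocket floor at z = 6 mm, mouth at 28 mm. Pocket 52 x 52 mm, centred, square to the block. The caddy: wooden tray 182 mm square, rim 22 mm high, holding the four blocks two by two, 84 mm apart.
- insert_long: home of the long stop. Fixed pale plywood block 82 x 82 x 28 mm, underside 6 mm over the bench; any quarter of the caddy, yaw as the other blocks. Origin: centre of its underside. Pocket floor at z = 6 mm, mouth at 28 mm. Pocket 68 mm along the block's x by 36 mm along its y, centred.
- insert_short: home of the short stop. Fixed pale plywood block 82 x 82 x 28 mm, underside 6 mm over the bench; any quarter of the caddy, yaw as the other blocks. Origin: centre of its underside. Pocket floor at z = 6 mm, mouth at 28 mm. Pocket 50 mm along the block's x by 36 mm along its y, centred.
Mind the look-alikes: they are no part of the job. Leave any blue look-alike of the stop_short alone. Leave any turquoise look-alike of the dog_square alone.

How it is judged:
By the outcome, as a careful person would: the job done as asked, in the order asked, and still so for the second after the job is handed in, with the robot touching nothing.
It also fails if it takes over 99 s, if anything falls off the work surface, if the arm or the gripper's body presses on something with over 40 N, if the wrist force passes 120 N, or if a joint passes its speed limit or range.

### The arm

A 6-joint arm with a two-finger parallel gripper is mounted at the origin on the work surface. World frame = base frame: x ahead of the robot, y to its left, z up, the work surface at z = 0. Lengths are in mm, angles in rad, forces in N, time in s.
With the tool pointing down it reaches from about 300 to 775 mm from the base axis. Payload 14.6 kg.
Tool frame: the origin (TCP) lies midway between the tips of the shut fingers; the grasp point (between the pads) lies 19 mm behind it; z points along the fingers, y is the line along which they close (so a half turn about z gives the same grasp; the last joint's range is limited). The gripper opens to 94 mm and grips with 3 to 60 N. Pads are 16 mm wide; open, the fingers measure 119 mm over their backs; the gripper's body (75 mm by 177 mm) begins 78 mm behind the grasp point.
Start: joints at [1.08, 0.3, 1.521, -0, 1.321, -0.067], TCP at [226.171, 501.334, 205.446] pointing down, gripper open.
Joint ranges: [-3.03, 3.03], [-0.79, 2.21], [0.23, 2.52], [-1.04, 4.18], [0, 3.07], [-2.55, 2.55]. Speed limits (rad/s): [2.22, 2.22, 2.57, 3.14, 3.14, 3.14].

### API

Orientations are given as [roll, pitch, yaw] about the fixed x, y, z axes, in that order (R = Rz(yaw) Ry(pitch) Rx(roll)).
In Python, from cell import * gives the robot as it stands. The module is installed in compiled form; this text tells all that it offers.
- The arm moves only by the tool servo_tool, never from a script. Its argument "motion" is a list of rows, each an object of numbers: "wx", "wy", "wz": the turn, a rotation vector about the tool's x, y, z in units of 2 rad (1.0 is 2 rad); "dx", "dy", "dz": the shift along the tool's x, y, z in units of 10 cm (1.0 is 10 cm); "fingers": the closure, from -1 (fully open) to 1 (shut). In form: [{"wx": .., "wy": .., "wz": .., "dx": .., "dy": .., "dz": .., "fingers": ..}, ...]. A call has 1 to 10 rows; each row is the pose to reach, as a shift and turn from the pose commanded when the call began, along the tool's axes at that moment; what a row does not reach only later rows make up. A row lasts 1/10 s, in which the tool goes at most 50 mm and 8.59 degrees, less where a joint would pass 70% of its speed; a pose out of reach is approached as far as the arm can. A call with a number of a shift or a turn outside -1 to 1 is refused whole. A call with a gripper value outside its range is refused whole. The fingers move at their own pace and stop on an object; "newtons" is the grip in N (left out, the last holds). Time passes only in rows, so rows that repeat a pose let the fingers close. It gives the time, the measured TCP pose, the force, the opening and the grip force at its end, in the units of the state.
- read_state(): the state, without advancing time (a new reading comes with each control period).
- camera(name): name is "side" or "top"; returns a dict with "image" (384x512x3 uint8, red, green, blue), "fx", "fy", "cx", "cy" (pixels), "k1" (the pictures are not rectified: a ray, as slopes to the right and down, at radius r is drawn at 1 + k1 r^2 times it, then the intrinsics apply), "R" (3x3) and "t" (3): a world point X has camera coordinates R X + t. Camera axes: x right, y down, z forward; pixel columns grow to the right and rows downward; lengths in mm; the calibration is good to about 2 mm. A picture is of the moment at which its call begins. There is no depth.
- sign_off(): hands the job in; it is judged then, once.
Trained networks look in a picture, given as the dict that the camera call returned (one of the last four; its "shot" number tells which), for a name from the list of things; names that differ only in an ending like _2 or _b are one class to them, and where a whole thing is asked for, a point or a joint stands for the part that bears it (a point fixed in the world has none). Each returns a list of dicts, best first, with "conf" (0 to 1); they miss things now and then, are a little off and sometimes report something else, mostly with a low value. They report only what shows in the picture. A call takes as long as a camera call. They do not tell look-alikes from the thing itself.
- spot_in(query, picture): "location" ([column, row] in pixels, amid what is visible of it).
- trace(query, picture): "pixels" (384x512 bool, what is visible of it) and "location" ([column, row] in pixels, amid what is visible of it).
The state is a dict: "clock": time; "joints": joint angles; "qd": joint speeds; "effort": joint torques, N m; "eef_pos": TCP position; "eef_rot": TCP orientation; "wrist_force": force on the tool from outside, world axes, zero at the start; "moment": the same for the moment, N m; "finger_gap": finger opening in mm; "finger_force": force on a finger pad.
Only numpy, scipy, OpenCV 4.12 (cv2) and the standard library are available. Lean on these libraries where they do the work, as an engineer would, in place of code of your own. Each camera call takes 0.05 s, during which the arm holds its last target. There are 200 camera calls.

## Working session

There is one attempt and no reset: what is moved stays moved. The work goes in short steps, Python scripts to look and compute and a tool call to move; the robot and the scene stay as the last step left them, time stands still between calls to the robot, and variables do not carry over. Pictures are saved under pics/ and viewed, at most 14 in all, crops included, and the job is handed in when it is done.

Besides the shell and the picture viewer there is one more tool, called after "Call:" in YAML: its name, and indented under it one key for each argument. servo_tool: Moves the arm, as the interface text tells. Its arguments: {"type":"object","properties":{"motion":{"type":"array","items":{"type":"object","properties":{"wx":{"type":"number"},"wy":{"type":"number"},"wz":{"type":"number"},"dx":{"type":"number"},"dy":{"type":"number"},"dz":{"type":"number"},"fingers":{"type":"number"}}}},"newtons":{"type":"number"}},"required":["motion"]}

```bash
mkdir -p pics; python3 - <<'E'
from cell import *
import cv2,numpy as np
for n in ["top","side"]:
    c=camera(n); cv2.imwrite(f"pics/{n}0.png",cv2.resize(c["image"][:,:,::-1],(800,600),interpolation=cv2.INTER_CUBIC))
    print(n,c["fx"],c["fy"],c["cx"],c["cy"],c["k1"],np.round(c["R"],4).tolist(),np.round(c["t"],1).tolist())
    for q in ["dog_flatted","dog_square","stop_long","stop_short","dowel_offcut","mitred_offcut","insert_flatted","insert_square","insert_long","insert_short"]:
        print(q,[(np.round(d["location"]).tolist(),round(d["conf"],2)) for d in spot_in(q,c)][:4])
s=read_state();print(s)
E
```

```text
top 408.730398193487 408.730398193487 258.651084652011 191.34603205108434 -0.1478324880964085 [[-0.0929, -0.9957, -0.0036], [-0.9748, 0.0917, -0.2031], [0.2026, -0.0153, -0.9791]] [-0.7, 474.9, 1290.2]
dog_flatted [([157.0, 187.0], 0.57)]
dog_square [([316.0, 216.0], 0.76), ([306.0, 185.0], 0.49)]
stop_long [([135.0, 215.0], 0.58)]
stop_short [([356.0, 196.0], 0.7), ([389.0, 184.0], 0.61)]
dowel_offcut [([326.0, 168.0], 0.66)]
mitred_offcut [([168.0, 236.0], 0.64)]
insert_flatted [([230.0, 162.0], 0.81)]
insert_square [([252.0, 158.0], 0.88), ([357.0, 195.0], 0.46)]
insert_long [([229.0, 184.0], 0.56), ([254.0, 185.0], 0.16)]
insert_short [([256.0, 187.0], 0.77)]
side 494.89296540040186 494.89296540040186 255.70245102281223 193.2605998400626 0.03276606968862325 [[0.9454, -0.3258, 0.0119], [-0.2062, -0.6258, -0.7522], [0.2525, 0.7087, -0.6588]] [-483.2, 116.8, 1272.8]
dog_flatted [([229.0, 134.0], 0.47), ([278.0, 297.0], 0.33)]
dog_square [([271.0, 245.0], 0.95), ([235.0, 261.0], 0.69)]
stop_long [([194.0, 123.0], 0.58)]
stop_short [([303.0, 339.0], 0.89), ([279.0, 294.0], 0.83), ([23
[... 255 characters left out ...]
clock': 1.1, 'joints': array([ 1.08043980e+00,  2.99915475e-01,  1.52100367e+00, -2.74249620e-05,
        1.32069468e+00, -6.65952413e-02]), 'qd': array([ 1.51955612e-03, -1.84105410e-03,  6.56671807e-04, -1.88040392e-05,
        8.01228837e-04, -8.70091747e-04]), 'effort': array([ 5.60207718e-04, -5.31669152e+01, -3.52906716e+01,  7.08978181e-02,
        2.12091033e-02, -6.59242824e-05]), 'eef_pos': array([226.15741952, 501.33934952, 205.43553522]), 'eef_rot': array([-3.14156976e+00,  2.51037713e-05,  2.71783815e+00]), 'wrist_force': array([ 0.48399507,  0.26440713, -0.01593074]), 'moment': array([ 0.02911907, -0.066682  ,  0.01235955]), 'finger_force': 0.0, 'finger_gap': 94.50949570658466}
```

View pictures.

View pics/top0.png

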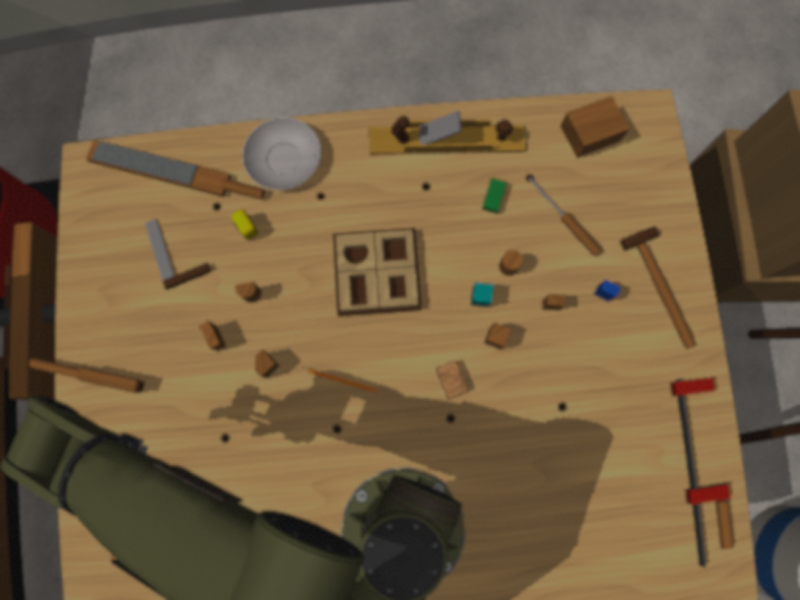

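View pics/side0.png

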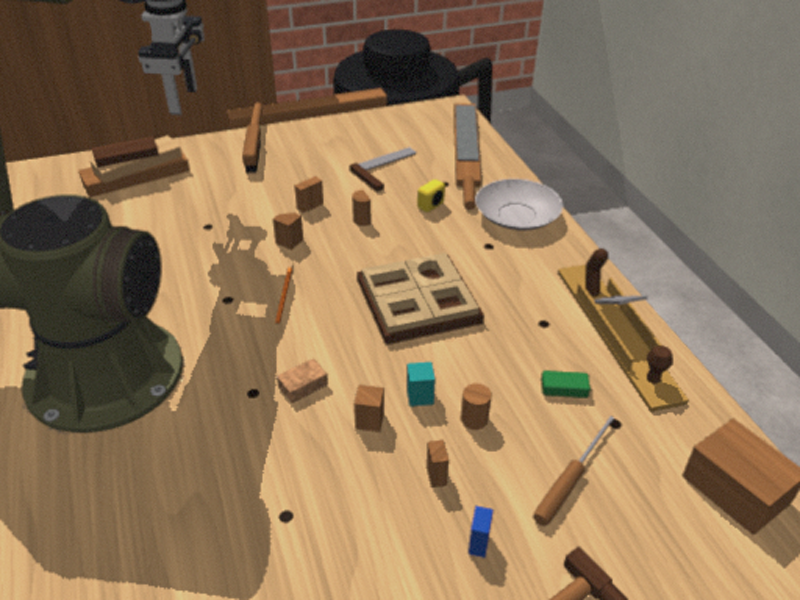

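```bash
cat > h.py <<'E'
from cell import *
import cv2,numpy as np
from scipy.optimize import minimize
def proj(c,X):
    p=np.asarray(X,float)@np.asarray(c["R"]).T+np.asarray(c["t"]); s=p[:,:2]/p[:,2:]
    s=s*(1+c["k1"]*(s**2).sum(1,keepdims=True))
    return s*[c["fx"],c["fy"]]+[c["cx"],c["cy"]]
def ray(c,uv,z):
    d=(np.asarray(uv,float)-[c["cx"],c["cy"]])/[c["fx"],c["fy"]]; s=d.copy()
    for _ in range(20): s=d/(1+c["k1"]*(s@s))
    R=np.asarray(c["R"]);o=-R.T@c["t"]; v=R.T@[s[0],s[1],1]
    return o+v*(z-o[2])/v[2]
def rect(a,b): return np.array([[a,b],[-a,b],[-a,-b],[a,-b]])/2
def circ(n=40): t=np.linspace(0,2*np.pi,n,False); return 22*np.c_[np.cos(t),np.sin(t)]
t=np.linspace(1,2*np.pi-1,30)*1.0
a=np.arccos(9/22); t=np.linspace(a,2*np.pi-a,40)
SH=dict(dog_flatted=22*np.c_[np.cos(t),np.sin(t)]-[9,0],dog_square=rect(40,40),stop_long=rect(56,24),stop_short=rect(38,24),
 dowel_offcut=circ(),mitred_offcut=np.array([[20,-2],[-2,20],[-20,20],[-20,-20],[20,-20]]))
def pose(sh,x,y,yaw): 
    c,s=np.cos(yaw),np.sin(yaw); return sh@np.array([[c,s],[-s,c]])+[x,y]
def prism(sh,x,y,yaw,z0,z1):
    q=pose(sh,x,y,yaw); return np.r_[np.c_[q,0*q[:,:1]+z0],np.c_[q,0*q[:,:1]+z1]]
S=4
def soft(c,P,box):
    h=cv2.convexHull(proj(c,P).astype(np.float32))[:,0]
    m=np.zeros((box[3]*S,box[2]*S),np.uint8)
    cv2.fillConvexPoly(m,np.round((h-[box[0]-.5,box[1]-.5])*S*16-8).astype(np.int32),255,shift=4)
    return cv2.resize(m,(box[2],box[3]),interpolation=cv2.INTER_AREA)/255.
E
python3 - <<'E'
from h import *
T=camera("top");Sd=camera("side")
np.save("pics/T.npy",T,allow_pickle=True);np.save("pics/S.npy",Sd,allow_pickle=True)
def crop(c,x,y,w,h,k): return cv2.resize(c["image"][y:y+h,x:x+w,::-1],(w*k,h*k),interpolation=cv2.INTER_CUBIC)
a=crop(T,120,140,160,110,5)
cv2.imwrite("pics/tc.png",a)
b=np.vstack([np.hstack([crop(Sd,170,105,80,60,5),crop(Sd,225,155,80,60,5)]),np.hstack([crop(Sd,220,230,80,60,5),crop(Sd,250,230,80,60,5)])])
cv2.imwrite("pics/sc.png",b)
E
```

```text
(no output)
```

View pics/tc.png

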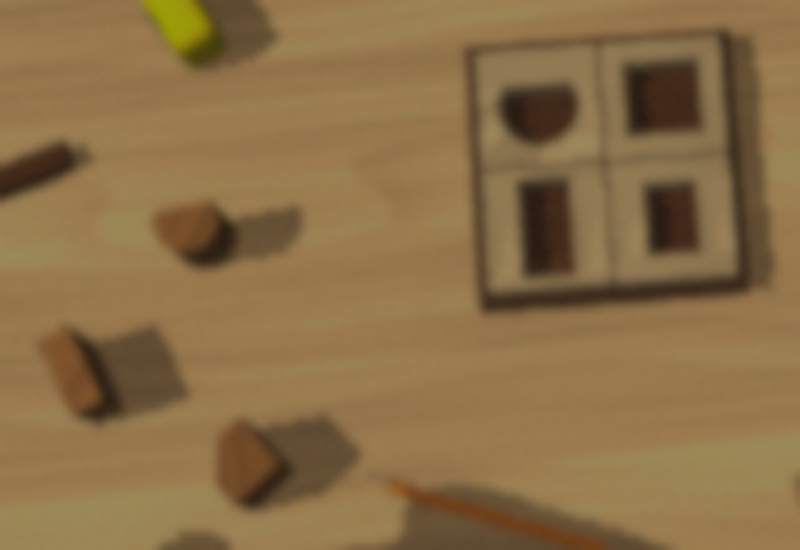

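View pics/sc.png

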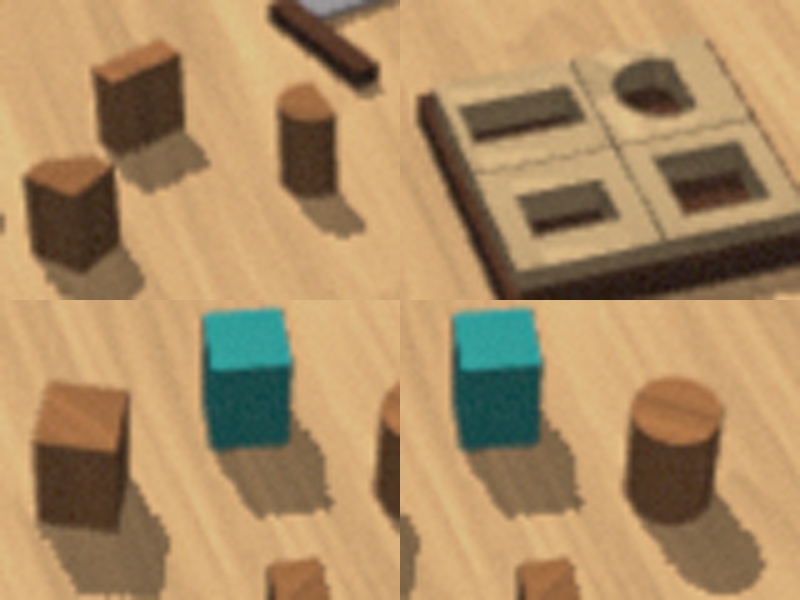

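The top crop shows the flatted dog at (157,187), the long stop at (135,215), the mitred offcut at (169,233), and the caddy pockets (flatted top-left with its flat toward +x, square top-right, long bottom-left, short bottom-right). The side crop confirms a whole square dog at (236,260) and a full round dowel at (304,262).

```bash
cat > fit.py <<'E'
from h import *
def mask(q,c,near):
    r=[d for d in trace(q,c) if np.hypot(*(np.array(d["location"])-near))<14]
    return r[0]["pixels"].astype(np.uint8) if r else None
def score(p,sh,views,z1=60):
    e=0
    for c,m,box in views:
        s=soft(c,prism(sh,p[0],p[1],p[2],p[3],p[3]+z1),box); M=m[box[1]:box[1]+box[3],box[0]:box[0]+box[2]]
        e+=np.abs(s-M).sum()/M.sum()
    return e
def fit(sh,views,xy,yaws,z1=60):
    best=None
    for y in yaws:
        r=minimize(score,[*xy,y,0],args=(sh,views,z1),method="Nelder-Mead",options=dict(initial_simplex=np.array([*xy,y,0])+np.r_[np.zeros((1,4)),np.diag([8,8,.3,6])],xatol=.05,fatol=1e-4,maxiter=300))
        if best is None or r.fun<best.fun: best=r
    return best
def view(c,m):
    x,y,w,h=cv2.boundingRect(m); return (c,m,(x-8,y-8,w+16,h+16))
E
cat > locate.py <<'E'
from fit import *
import sys,time
T=camera("top");D=camera("side")
L=dict(dog_flatted=((157,187),(232,133)),dog_square=((317,215),(236,260)),stop_long=((135,215),(198,124)),stop_short=((355,193),(280,296)),
 dowel_offcut=((327,168),(304,260)),mitred_offcut=((169,233),(184,147)))
for q,(a,b) in L.items():
    v=[]
    for c,n in ((T,a),(D,b)):
        m=mask(q,c,n)
        if m is None: print(q,"missed"); continue
        v.append(view(c,m))
        print(q,m.sum(),end=" ")
    xy=ray(T,a,40)[:2]
    n=2*np.pi if q in("dog_flatted","mitred_offcut") else (np.pi/2 if q=="dog_square" else np.pi)
    r=fit(SH[q],v,xy,np.arange(0,n,.5))
    print(np.round(r.x,2),"err",round(r.fun,3),"each",[round(score(r.x,SH[q],[k]),3) for k in v],flush=True)
for q in ["insert_flatted","insert_square","insert_long","insert_short"]:
    for c in (T,D):
        d=trace(q,c)
        print(q,[(np.round(k["location"],1).tolist(),round(k["conf"],2),int(k["pixels"].sum()),np.round(ray(c,k["location"],34)[:2],1).tolist()) for k in d[:2]])
print(read_state()["clock"])
E
time python3 locate.py
```

```text
dog_flatted 175 dog_flatted 235 [ 5.3759e+02  2.8839e+02  2.0000e-02 -8.4000e-01] err 0.153 each [np.float64(0.078), np.float64(0.075)]
dog_square 182 dog_square 516 [ 380.   -232.74   -0.48   -2.32] err 0.233 each [np.float64(0.158), np.float64(0.074)]
stop_long 189 stop_long 339 [436.21 371.12   0.47  -3.27] err 0.21 each [np.float64(0.143), np.float64(0.066)]
stop_short 89 stop_short 311 [ 442.69 -361.07    1.26   -8.5 ] err 0.935 each [np.float64(0.728), np.float64(0.208)]
dowel_offcut 196 dowel_offcut 438 [ 536.49 -281.7     2.7    -5.08] err 0.237 each [np.float64(0.059), np.float64(0.178)]
mitred_offcut 187 mitred_offcut 373 [366.71 263.19   7.02  -3.81] err 0.143 each [np.float64(0.082), np.float64(0.061)]
insert_flatted [([229.4, 163.8], 0.96, 604, [579.3, 44.0])]
insert_flatted []
insert_square [([250.5, 158.7], 0.59, 541, [590.3, -28.3]), ([355.1, 194.2], 0.52, 98, [436.0, -364.3])]
insert_square [([287.3, 190.7], 0.56, 699, [590.5, -37.5])]
insert_long [([230.2, 184.9], 0.77, 624, [506.5, 47.0])]
insert_long [([248.8, 178.6], 0.67, 574, [505.7, 45.9])]
insert_short [([228.4, 160.2], 0.61, 579, [592.2, 46.4])]
insert_short [([257.5, 195.9], 0.97, 729, [504.8, -32.2])]
2.3
real	0m7.105s
user	0m3.907s
sys	0m0.140s
```

```bash
cat > ov.py <<'E'
from fit import *
F=dict(dog_flatted=(537.6,288.4,.02),dog_square=(380,-232.7,-.48),stop_long=(436.2,371.1,.47),stop_short=(442.7,-361,1.26),dowel_offcut=(536.5,-281.7,0),mitred_offcut=(366.7,263.2,7.02))
T=camera("top");D=camera("side")
rows=[]
for c in (T,D):
    big=cv2.resize(c["image"][:,:,::-1],None,fx=6,fy=6,interpolation=cv2.INTER_CUBIC); tiles=[]
    for q,p in F.items():
        P=prism(SH[q],*p,0,60);uv=proj(c,P);n=len(P)//2
        for k,col in((0,(255,0,0)),(n,(0,255,0))): cv2.polylines(big,[np.round(uv[k:k+n]*6+2.5).astype(np.int32)],True,col,1)
        m=[d for d in trace(q,c) if np.hypot(*(d["location"]-uv.mean(0)))<14]
        if m:
            M=cv2.resize(m[0]["pixels"].astype(np.uint8),None,fx=6,fy=6,interpolation=cv2.INTER_NEAREST)
            cv2.drawContours(big,cv2.findContours(M,0,2)[0],-1,(255,255,255),1)
        u=(uv.mean(0)*6).astype(int); tiles.append(big[u[1]-140:u[1]+140,u[0]-130:u[0]+130].copy())
    rows.append(tiles)
img=np.vstack([np.hstack(r[i:i+3]) for r in rows for i in (0,3)])
cv2.imwrite("pics/ov.png",cv2.resize(img,None,fx=.53,fy=.53,interpolation=cv2.INTER_AREA)); print(img.shape)
E
python3 ov.py
```

```text
(1120, 780, 3)
```

View pics/ov.png

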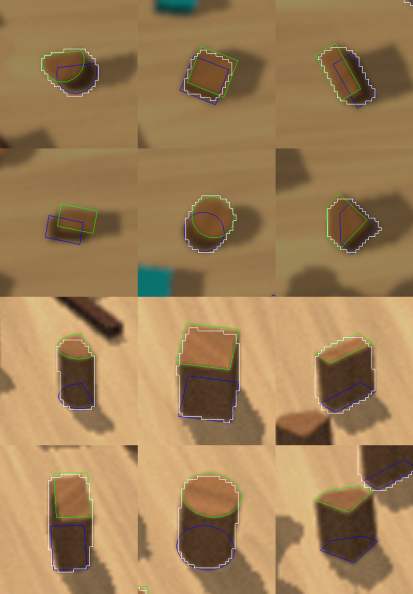

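```bash
python3 - <<'E'
from fit import *
T=np.load("pics/T.npy",allow_pickle=True).item();D=np.load("pics/S.npy",allow_pickle=True).item()
for n,c,o,pts in(("top",T,(120,140),[(473,48),(722,38),(740,280),(490,297)]),("side",D,(225,155),[(37,92),(305,40),(118,268)])):
    P=np.array([ray(c,np.array(o)+(np.array(p)+.5)/5-.5,34)[:2] for p in pts]); print(n,np.round(P,1).tolist(),np.round(P.mean(0),1))
    d=np.diff(P,axis=0); print([ (round(float(np.hypot(*k)),1),round(float(np.degrees(np.arctan2(k[1],k[0]))),1)) for k in d])
# two view triangulated height of the caddy corners TL,BL (top) = side? 
def los(c,uv):
    a=ray(c,uv,0);b=ray(c,uv,100);return a,(b-a)/np.linalg.norm(b-a)
def tri(u,v):
    a,p=los(T,u);b,q=los(D,v);s=np.linalg.lstsq(np.c_[p,-q],b-a,rcond=None)[0];A=a+p*s[0];B=b+q*s[1];return (A+B)/2,np.linalg.norm(A-B)
f=lambda o,p:np.array(o)+(np.array(p)+.5)/5-.5
print("BL",tri(f((120,140),(490,297)),f((225,155),(37,92))),"TL",tri(f((120,140),(473,48)),f((225,155),(305,40))),"BR",tri(f((120,140),(740,280)),f((225,155),(118,268))))
T=camera("top");D=camera("side")
for q,a,b in(("stop_short",(355,193),(280,296)),("dog_square",(317,215),(236,260))):
    v=[]
    for c,n in((T,a),(D,b)):
        m=None
        for qq in (q,"dog_square","dog_flatted","stop_long","dowel_offcut"):
            m=mask(qq,c,n)
            if m is not None: break
        if m is None: print("none");continue
        ys,xs=np.where(m);print(q,qq,m.sum(),xs.mean(),ys.mean()); v.append(view(c,m))
    for name,vv in(("both",v),("side",v[-1:]),("top",v[:1])):
        if not vv: continue
        r=fit(SH[q],vv,ray(vv[0][0],(vv[0][2][0]+vv[0][2][2]/2,vv[0][2][1]+vv[0][2][3]/2),30)[:2],np.arange(0,3.1,.4)); print(name,np.round(r.x,2),round(r.fun,3))
E
```

```text
top [[635.6, 91.6], [626.5, -77.5], [458.7, -73.3], [462.8, 92.3]] [545.9   8.3]
[(169.3, -93.1), (167.8, 178.6), (165.7, 88.6)]
side [[467.6, 85.1], [632.9, 82.5], [465.1, -71.1]] [521.9  32.2]
[(165.3, -0.9), (227.5, -137.5)]
BL (array([466.91066411,  92.56981686,  27.53231965]), np.float64(5.667573903408938)) TL (array([637.77689752,  92.37427742,  25.79292085]), np.float64(0.917979199542747)) BR (array([461.22263102, -73.64601774,  36.36284681]), np.float64(5.858589867243007))
stop_short stop_short 121 353.495867768595 193.55371900826447
stop_short stop_short 363 279.2892561983471 296.3168044077135
both [ 441.26 -361.42    1.42   -4.18] 0.391
side [ 443.9  -357.01    1.37   -8.92] 0.091
top [ 444.27 -366.28    4.7   -26.76] 0.202
dog_square dog_square 200 318.205 214.745
dog_square dog_square 494 236.05263157894737 261.3987854251012
both [ 380.65 -233.16    1.12   -4.28] 0.203
side [ 394.6  -186.5    -0.5   -58.42] 0.052
top [ 380.19 -233.07    2.65   -3.96] 0.091
```

```bash
cat > caddy.py <<'E'
from fit import *
import sys
T=camera("top");D=camera("side")
t=np.linspace(np.arccos(15/28),2*np.pi-np.arccos(15/28),40)
POC={(42,42):28*np.c_[np.cos(t),np.sin(t)],(42,-42):rect(52,52),(-42,42):rect(68,36),(-42,-42):rect(50,36)}
def model(c,p,box,k=4):
    m=np.zeros((box[3]*k,box[2]*k),np.uint8)
    def fill(sh,z,v):
        q=pose(sh,p[0],p[1],p[2]);uv=proj(c,np.c_[q,np.full(len(q),z)])
        cv2.fillPoly(m,[np.round((uv-[box[0]-.5,box[1]-.5])*k*16-8).astype(np.int32)],v,shift=4)
    fill(rect(184,184),22+p[3]-34,40); fill(rect(166,166),p[3],255)
    for o,s in POC.items(): fill(s+o,p[3],40)
    return cv2.GaussianBlur(cv2.resize(m,(box[2],box[3]),interpolation=cv2.INTER_AREA),(0,0),.8).astype(float)
def cost(p,views):
    e=0
    for c in views:
        q=pose(rect(178,178),*p[:3]) ;uv=proj(c,np.c_[pose(rect(172,172),547,7,-.025),np.full(4,34)])
        x,y,w,h=cv2.boundingRect(np.round(uv).astype(np.int32)); box=(x-2,y-2,w+4,h+4)
        M=np.zeros((384,512),np.uint8);cv2.fillConvexPoly(M,np.round(uv).astype(np.int32),1)
        M=M[box[1]:box[1]+box[3],box[0]:box[0]+box[2]]>0
        g=c["image"][box[1]:box[1]+box[3],box[0]:box[0]+box[2]].astype(float).mean(2)
        e-=np.corrcoef(g[M],model(c,p,box)[M])[0,1]
    return e
for n,v in(("both",[T,D]),("top",[T]),("side",[D])):
    for zf in (0,1):
        f=(lambda p:cost([*p[:3],p[3] if zf else 34],v))
        r=minimize(f,[547,7,-.025,34],method="Nelder-Mead",options=dict(initial_simplex=np.array([547,7,-.025,34])+np.r_[np.zeros((1,4)),np.diag([5,5,.04,5])],xatol=.02,fatol=1e-5,maxiter=300))
        print(n,zf,np.round(r.x,3),round(r.fun,3))
E
python3 caddy.py
cat > to.py <<'E'
# usage: from to import seq ; seq([(x,y,z,yaw),...]) from current pose
from cell import *
import numpy as np
def seq(ps,start=None):
    s=read_state(); cur=start or (*s["eef_pos"],s["eef_rot"][2])
    for p in ps:
        y=cur[3]; d=np.array(p[:3])-cur[:3]
        print("dx %.3f dy %.3f dz %.3f wz %.3f"%((np.cos(y)*d[0]+np.sin(y)*d[1])/100,(np.sin(y)*d[0]-np.cos(y)*d[1])/100,-d[2]/100,-(p[3]-y)/2)); cur=p
E
```

```text
both 0 [ 5.49164e+02  9.26500e+00 -1.80000e-02  3.51430e+01] -1.875
both 1 [ 5.48636e+02  9.27000e+00 -1.70000e-02  3.40990e+01] -1.877
top 0 [ 5.48467e+02  9.55400e+00 -1.80000e-02  3.45250e+01] -0.958
top 1 [ 5.48648e+02  9.76700e+00 -1.60000e-02  3.37090e+01] -0.959
side 0 [ 5.49334e+02  9.17600e+00 -1.90000e-02  3.71890e+01] -0.92
side 1 [ 5.48184e+02  7.21900e+00 -1.70000e-02  3.58370e+01] -0.92
```

```bash
python3 -c "
from to import *
seq([(300,447,130,1.59),(374,394,120,1.59),(448,341,120,1.59),(522,288,90,1.59),(522,288,28,1.59)])"
```

```text
dx -0.896 dy -0.192 dz 0.755 wz 0.564
dx -0.544 dy 0.730 dz 0.100 wz -0.000
dx -0.544 dy 0.730 dz 0.000 wz -0.000
dx -0.544 dy 0.730 dz 0.300 wz -0.000
dx 0.000 dy 0.000 dz 0.620 wz -0.000
```

Call:
servo_tool:
  motion:
    - {"dx":-0.896,"dy":-0.192,"dz":0.755,"wz":0.564,"fingers":-1}
    - {"dx":-0.896,"dy":-0.192,"dz":0.755,"wz":0.564,"fingers":-1}
    - {"dx":-0.896,"dy":-0.192,"dz":0.755,"wz":0.564,"fingers":-1}
    - {"dx":-0.896,"dy":-0.192,"dz":0.755,"wz":0.564,"fingers":-1}
    - {"dx":-0.896,"dy":-0.192,"dz":0.755,"wz":0.564,"fingers":-1}
    - {"dx":-0.896,"dy":-0.192,"dz":0.755,"wz":0.564,"fingers":-1}
    - {"dx":-0.896,"dy":-0.192,"dz":0.755,"wz":0.564,"fingers":-1}
    - {"dx":-0.896,"dy":-0.192,"dz":0.755,"wz":0.564,"fingers":-1}
    - {"dx":-0.896,"dy":-0.192,"dz":0.755,"wz":0.564,"fingers":-1}
    - {"dx":-0.896,"dy":-0.192,"dz":0.755,"wz":0.564,"fingers":-1}

```text
schema error: expected keys wx, wy, wz, dx, dy, dz, fingers
```

Call:
servo_tool:
  motion:
    - {"dx":-0.544,"dy":0.73,"dz":0.1,"fingers":-1}
    - {"dx":-0.544,"dy":0.73,"dz":0.1,"fingers":-1}
    - {"dx":-0.544,"dy":0.73,"dz":0.1,"fingers":-1}
    - {"dx":-0.544,"dy":0.73,"dz":0.1,"fingers":-1}

```text
schema error: expected keys wx, wy, wz, dx, dy, dz, fingers
```

Call:
servo_tool:
  motion:
    - {"dx":-0.544,"dy":0.73,"dz":0,"fingers":-1}
    - {"dx":-0.544,"dy":0.73,"dz":0,"fingers":-1}
    - {"dx":-0.544,"dy":0.73,"dz":0,"fingers":-1}
    - {"dx":-0.544,"dy":0.73,"dz":0,"fingers":-1}

```text
schema error: expected keys wx, wy, wz, dx, dy, dz, fingers
```

Call:
servo_tool:
  motion:
    - {"dx":-0.544,"dy":0.73,"dz":0.0,"fingers":-1}
    - {"dx":-0.544,"dy":0.73,"dz":0.0,"fingers":-1}
    - {"dx":-0.544,"dy":0.73,"dz":0.1,"fingers":-1}
    - {"dx":-0.544,"dy":0.73,"dz":0.3,"fingers":-1}
    - {"dx":-0.544,"dy":0.73,"dz":0.3,"fingers":-1}

```text
schema error: expected keys wx, wy, wz, dx, dy, dz, fingers
```

Call:
servo_tool:
  motion:
    - {"wx":0,"wy":0,"wz":0.564,"dx":-0.896,"dy":-0.192,"dz":0.755,"fingers":-1}
    - {"wx":0,"wy":0,"wz":0.564,"dx":-0.896,"dy":-0.192,"dz":0.755,"fingers":-1}
    - {"wx":0,"wy":0,"wz":0.564,"dx":-0.896,"dy":-0.192,"dz":0.755,"fingers":-1}
    - {"wx":0,"wy":0,"wz":0.564,"dx":-0.896,"dy":-0.192,"dz":0.755,"fingers":-1}
    - {"wx":0,"wy":0,"wz":0.564,"dx":-0.896,"dy":-0.192,"dz":0.755,"fingers":-1}
    - {"wx":0,"wy":0,"wz":0.564,"dx":-0.896,"dy":-0.192,"dz":0.755,"fingers":-1}
    - {"wx":0,"wy":0,"wz":0.564,"dx":-0.896,"dy":-0.192,"dz":0.755,"fingers":-1}
    - {"wx":0,"wy":0,"wz":0.564,"dx":-0.896,"dy":-0.192,"dz":0.755,"fingers":-1}
    - {"wx":0,"wy":0,"wz":0.564,"dx":-0.896,"dy":-0.192,"dz":0.755,"fingers":-1}
    - {"wx":0,"wy":0,"wz":0.564,"dx":-0.896,"dy":-0.192,"dz":0.755,"fingers":-1}
  newtons: 15

```text
clock: 4.4
eef_pos: [299.9, 447.0, 129.9]
eef_rot: [3.142, 0.0, 1.592]
wrist_force: [0.0, 0.1, 0.2]
finger_gap: 93.6
finger_force: 0.0
```

Call:
servo_tool:
  motion:
    - {"wx":0,"wy":0,"wz":0,"dx":-0.544,"dy":0.73,"dz":0.1,"fingers":-1}
    - {"wx":0,"wy":0,"wz":0,"dx":-0.544,"dy":0.73,"dz":0.1,"fingers":-1}
    - {"wx":0,"wy":0,"wz":0,"dx":-0.544,"dy":0.73,"dz":0.1,"fingers":-1}

```text
clock: 4.7
eef_pos: [376.7, 391.6, 119.4]
eef_rot: [-3.141, 0.001, 1.589]
wrist_force: [-0.3, 1.4, 0.8]
finger_gap: 93.6
finger_force: 0.0
```

Call:
servo_tool:
  motion:
    - {"wx":0,"wy":0,"wz":0,"dx":-0.544,"dy":0.73,"dz":0,"fingers":-1}
    - {"wx":0,"wy":0,"wz":0,"dx":-0.544,"dy":0.73,"dz":0,"fingers":-1}
    - {"wx":0,"wy":0,"wz":0,"dx":-0.544,"dy":0.73,"dz":0,"fingers":-1}

```text
clock: 5.0
eef_pos: [450.6, 338.9, 120.0]
eef_rot: [3.141, 0.0, 1.588]
wrist_force: [0.1, 0.8, 0.7]
finger_gap: 93.8
finger_force: 0.0
```

Call:
servo_tool:
  motion:
    - {"wx":0,"wy":0,"wz":0,"dx":-0.544,"dy":0.73,"dz":0,"fingers":-1}
    - {"wx":0,"wy":0,"wz":0,"dx":-0.544,"dy":0.73,"dz":0,"fingers":-1}
    - {"wx":0,"wy":0,"wz":0,"dx":-0.544,"dy":0.73,"dz":0,"fingers":-1}
    - {"wx":0,"wy":0,"wz":0,"dx":-0.544,"dy":0.73,"dz":0.3,"fingers":-1}
    - {"wx":0,"wy":0,"wz":0,"dx":-0.544,"dy":0.73,"dz":0.3,"fingers":-1}

```text
clock: 5.5
eef_pos: [519.7, 288.1, 86.8]
eef_rot: [-3.136, 0.002, 1.591]
wrist_force: [-0.2, -0.6, -0.8]
finger_gap: 93.8
finger_force: 0.0
```

Call:
servo_tool:
  motion:
    - {"wx":0,"wy":0,"wz":0,"dx":0,"dy":0,"dz":0.4,"fingers":-1}
    - {"wx":0,"wy":0,"wz":0,"dx":0,"dy":0,"dz":0.62,"fingers":-1}
    - {"wx":0,"wy":0,"wz":0,"dx":0,"dy":0,"dz":0.62,"fingers":-1}
    - {"wx":0,"wy":0,"wz":0,"dx":0,"dy":0,"dz":0.62,"fingers":1}
    - {"wx":0,"wy":0,"wz":0,"dx":0,"dy":0,"dz":0.62,"fingers":1}
    - {"wx":0,"wy":0,"wz":0,"dx":0,"dy":0,"dz":0.62,"fingers":1}
    - {"wx":0,"wy":0,"wz":0,"dx":0,"dy":0,"dz":0.62,"fingers":1}
    - {"wx":0,"wy":0,"wz":0,"dx":0,"dy":0,"dz":0.62,"fingers":1}
    - {"wx":0,"wy":0,"wz":0,"dx":0,"dy":0,"dz":0.62,"fingers":1}
    - {"wx":0,"wy":0,"wz":0,"dx":0,"dy":0,"dz":0.62,"fingers":1}
  newtons: 15

```text
clock: 6.5
eef_pos: [522.0, 288.0, 28.0]
eef_rot: [-3.142, 0.0, 1.59]
wrist_force: [-0.2, -0.1, -0.4]
finger_gap: 41.4
finger_force: 0.0
```

```bash
python3 -c "
from to import *
seq([(522,288,122,1.59),(540,210,130,1.554),(562,130,130,1.554),(585,50.7,120,1.554),(585,50.7,42,1.554)],(522,288,28,1.59))"
```

```text
dx 0.000 dy 0.000 dz -0.940 wz -0.000
dx -0.783 dy 0.165 dz -0.080 wz 0.018
dx -0.796 dy 0.233 dz 0.000 wz -0.000
dx -0.789 dy 0.243 dz 0.100 wz -0.000
dx 0.000 dy 0.000 dz 0.780 wz -0.000
```

Call:
servo_tool:
  motion:
    - {"wx":0,"wy":0,"wz":0,"dx":0,"dy":0,"dz":0,"fingers":1}
    - {"wx":0,"wy":0,"wz":0,"dx":0,"dy":0,"dz":0,"fingers":1}
    - {"wx":0,"wy":0,"wz":0,"dx":0,"dy":0,"dz":0,"fingers":1}
    - {"wx":0,"wy":0,"wz":0,"dx":0,"dy":0,"dz":0,"fingers":1}

```text
clock: 6.9
eef_pos: [522.0, 288.0, 27.9]
eef_rot: [3.142, 0.0, 1.59]
wrist_force: [0.3, -0.9, -0.4]
finger_gap: 31.2
finger_force: 14.9
```

Call:
servo_tool:
  motion:
    - {"wx":0,"wy":0,"wz":0,"dx":0,"dy":0,"dz":-0.2,"fingers":1}
    - {"wx":0,"wy":0,"wz":0,"dx":0,"dy":0,"dz":-0.5,"fingers":1}
    - {"wx":0,"wy":0,"wz":0,"dx":0,"dy":0,"dz":-0.8,"fingers":1}
    - {"wx":0,"wy":0,"wz":0,"dx":0,"dy":0,"dz":-0.94,"fingers":1}
    - {"wx":0,"wy":0,"wz":0,"dx":0,"dy":0,"dz":-0.94,"fingers":1}

```text
clock: 7.4
eef_pos: [522.7, 288.3, 123.5]
eef_rot: [3.139, -0.001, 1.59]
wrist_force: [-0.1, 0.3, -1.9]
finger_gap: 30.7
finger_force: 14.9
```

Call:
servo_tool:
  motion:
    - {"wx":0,"wy":0,"wz":0.018,"dx":-0.4,"dy":0.08,"dz":-0.08,"fingers":1}
    - {"wx":0,"wy":0,"wz":0.018,"dx":-0.783,"dy":0.165,"dz":-0.08,"fingers":1}
    - {"wx":0,"wy":0,"wz":0.018,"dx":-0.783,"dy":0.165,"dz":-0.08,"fingers":1}

```text
clock: 7.7
eef_pos: [540.3, 206.4, 128.2]
eef_rot: [-3.14, 0.001, 1.55]
wrist_force: [0.1, 0.4, -0.3]
finger_gap: 31.2
finger_force: 14.9
```

Call:
servo_tool:
  motion:
    - {"wx":0,"wy":0,"wz":0,"dx":-0.4,"dy":0.12,"dz":0,"fingers":1}
    - {"wx":0,"wy":0,"wz":0,"dx":-0.796,"dy":0.233,"dz":0,"fingers":1}
    - {"wx":0,"wy":0,"wz":0,"dx":-0.796,"dy":0.233,"dz":0,"fingers":1}

```text
clock: 8.0
eef_pos: [562.2, 126.8, 128.2]
eef_rot: [-3.14, 0.001, 1.55]
wrist_force: [0.0, 1.3, -0.5]
finger_gap: 31.1
finger_force: 14.9
```

Call:
servo_tool:
  motion:
    - {"wx":0,"wy":0,"wz":0,"dx":-0.4,"dy":0.12,"dz":0,"fingers":1}
    - {"wx":0,"wy":0,"wz":0,"dx":-0.7,"dy":0.22,"dz":0,"fingers":1}
    - {"wx":0,"wy":0,"wz":0,"dx":-0.789,"dy":0.243,"dz":0.1,"fingers":1}
    - {"wx":0,"wy":0,"wz":0,"dx":-0.789,"dy":0.243,"dz":0.1,"fingers":1}
    - {"wx":0,"wy":0,"wz":0,"dx":-0.789,"dy":0.243,"dz":0.1,"fingers":1}

```text
clock: 8.5
eef_pos: [584.2, 52.0, 118.9]
eef_rot: [-3.14, -0.0, 1.554]
wrist_force: [-0.3, -0.3, -0.2]
finger_gap: 31.1
finger_force: 14.9
```

Call:
servo_tool:
  motion:
    - {"wx":0,"wy":0,"wz":0,"dx":0,"dy":0,"dz":0.2,"fingers":1}
    - {"wx":0,"wy":0,"wz":0,"dx":0,"dy":0,"dz":0.4,"fingers":1}
    - {"wx":0,"wy":0,"wz":0,"dx":0,"dy":0,"dz":0.55,"fingers":1}
    - {"wx":0,"wy":0,"wz":0,"dx":0,"dy":0,"dz":0.62,"fingers":1}
    - {"wx":0,"wy":0,"wz":0,"dx":0,"dy":0,"dz":0.68,"fingers":1}
    - {"wx":0,"wy":0,"wz":0,"dx":0,"dy":0,"dz":0.73,"fingers":1}
    - {"wx":0,"wy":0,"wz":0,"dx":0,"dy":0,"dz":0.77,"fingers":1}
    - {"wx":0,"wy":0,"wz":0,"dx":0,"dy":0,"dz":0.79,"fingers":1}
    - {"wx":0,"wy":0,"wz":0,"dx":0,"dy":0,"dz":0.79,"fingers":1}

```text
clock: 9.4
eef_pos: [584.9, 50.7, 41.0]
eef_rot: [3.142, -0.0, 1.554]
wrist_force: [0.9, -0.3, -0.6]
finger_gap: 31.2
finger_force: 14.9
```

```bash
cat > snap.py <<'E'
from h import *
import sys
n=sys.argv[1]; T=camera("top");D=camera("side")
f=lambda c,x,y,w,h,k:cv2.resize(c["image"][y:y+h,x:x+w,::-1],(w*k,h*k),interpolation=cv2.INTER_CUBIC)
cv2.imwrite(f"pics/{n}.png",np.hstack([f(T,205,140,80,70,5),f(D,225,140,80,70,5)]))
E
python3 snap.py p1
```

```text
(no output)
```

View pics/p1.png

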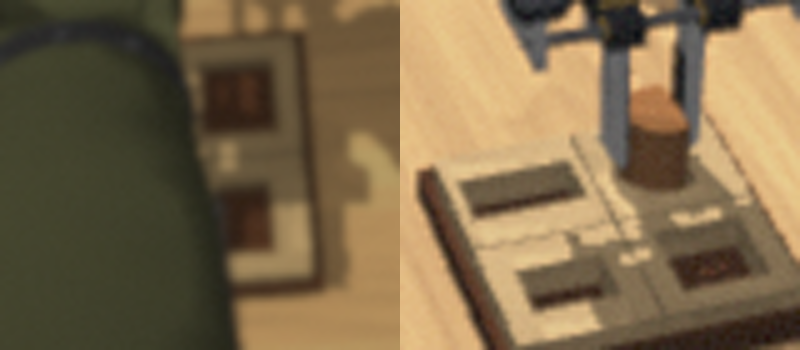

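Call:
servo_tool:
  motion:
    - {"wx":0,"wy":0,"wz":0,"dx":0,"dy":0,"dz":0,"fingers":-0.2}
    - {"wx":0,"wy":0,"wz":0,"dx":0,"dy":0,"dz":0,"fingers":-0.2}
    - {"wx":0,"wy":0,"wz":0,"dx":0,"dy":0,"dz":0,"fingers":-0.2}
    - {"wx":0,"wy":0,"wz":0,"dx":0,"dy":0,"dz":0,"fingers":-0.2}
    - {"wx":0,"wy":0,"wz":0,"dx":0,"dy":0,"dz":0,"fingers":-0.2}
    - {"wx":0,"wy":0,"wz":0,"dx":0,"dy":0,"dz":-0.3,"fingers":-0.2}
    - {"wx":0,"wy":0,"wz":0,"dx":0,"dy":0,"dz":-0.7,"fingers":-0.2}
    - {"wx":0,"wy":0,"wz":0,"dx":0,"dy":0,"dz":-0.9,"fingers":-0.2}
    - {"wx":0,"wy":0,"wz":0,"dx":0,"dy":0,"dz":-0.9,"fingers":-0.2}

```text
clock: 10.4
eef_pos: [586.2, 50.8, 134.1]
eef_rot: [3.136, -0.0, 1.554]
wrist_force: [-0.9, 0.3, -1.1]
finger_gap: 56.6
finger_force: 0.0
```

```bash
python3 -c "
from to import *
seq([(515,-45,130,1.10),(450,-120,130,1.10),(415,-177,130,1.10),(380.3,-233,90,1.10),(380.3,-233,28,1.10)],(585,50.7,131,1.554))
print()
seq([(380.3,-233,122,1.10),(450,-166,125,1.32),(520,-100,125,1.554),(590,-33.4,120,1.554),(590,-33.4,41,1.554)],(380.3,-233,28,1.10))"
```

```text
dx -0.969 dy -0.684 dz 0.010 wz 0.227
dx -0.963 dy -0.239 dz 0.000 wz -0.000
dx -0.667 dy -0.053 dz 0.000 wz -0.000
dx -0.656 dy -0.055 dz 0.400 wz -0.000
dx 0.000 dy 0.000 dz 0.620 wz -0.000

dx 0.000 dy 0.000 dz -0.940 wz -0.000
dx 0.913 dy 0.317 dz -0.030 wz -0.110
dx 0.813 dy 0.514 dz 0.000 wz -0.117
dx 0.678 dy 0.689 dz 0.050 wz -0.000
dx 0.000 dy 0.000 dz 0.790 wz -0.000
```

Call:
servo_tool:
  motion:
    - {"wx":0,"wy":0,"wz":0.227,"dx":-0.4,"dy":-0.3,"dz":0,"fingers":-1}
    - {"wx":0,"wy":0,"wz":0.227,"dx":-0.7,"dy":-0.5,"dz":0,"fingers":-1}
    - {"wx":0,"wy":0,"wz":0.227,"dx":-0.969,"dy":-0.684,"dz":0.01,"fingers":-1}
    - {"wx":0,"wy":0,"wz":0.227,"dx":-0.969,"dy":-0.684,"dz":0.01,"fingers":-1}
    - {"wx":0,"wy":0,"wz":0.227,"dx":-0.969,"dy":-0.684,"dz":0.01,"fingers":-1}

```text
clock: 10.9
eef_pos: [514.7, -45.2, 129.4]
eef_rot: [-3.141, 0.0, 1.1]
wrist_force: [0.1, 0.1, 0.5]
finger_gap: 92.4
finger_force: 0.0
```

Call:
servo_tool:
  motion:
    - {"wx":0,"wy":0,"wz":0,"dx":-0.5,"dy":-0.12,"dz":0,"fingers":-1}
    - {"wx":0,"wy":0,"wz":0,"dx":-0.963,"dy":-0.239,"dz":0,"fingers":-1}
    - {"wx":0,"wy":0,"wz":0,"dx":-0.963,"dy":-0.239,"dz":0,"fingers":-1}

```text
clock: 11.2
eef_pos: [447.9, -121.9, 129.4]
eef_rot: [-3.14, 0.001, 1.1]
wrist_force: [0.0, 0.6, -0.6]
finger_gap: 94.4
finger_force: 0.0
```

Call:
servo_tool:
  motion:
    - {"wx":0,"wy":0,"wz":0,"dx":-0.4,"dy":-0.03,"dz":0,"fingers":-1}
    - {"wx":0,"wy":0,"wz":0,"dx":-0.667,"dy":-0.053,"dz":0,"fingers":-1}
    - {"wx":0,"wy":0,"wz":0,"dx":-0.667,"dy":-0.053,"dz":0,"fingers":-1}

```text
clock: 11.5
eef_pos: [414.7, -178.0, 129.6]
eef_rot: [-3.141, 0.0, 1.1]
wrist_force: [0.9, 0.0, 0.3]
finger_gap: 94.2
finger_force: 0.0
```

Call:
servo_tool:
  motion:
    - {"wx":0,"wy":0,"wz":0,"dx":-0.4,"dy":-0.03,"dz":0,"fingers":-1}
    - {"wx":0,"wy":0,"wz":0,"dx":-0.656,"dy":-0.055,"dz":0.1,"fingers":-1}
    - {"wx":0,"wy":0,"wz":0,"dx":-0.656,"dy":-0.055,"dz":0.4,"fingers":-1}
    - {"wx":0,"wy":0,"wz":0,"dx":-0.656,"dy":-0.055,"dz":0.4,"fingers":-1}
    - {"wx":0,"wy":0,"wz":0,"dx":-0.656,"dy":-0.055,"dz":0.4,"fingers":-1}

```text
clock: 12.0
eef_pos: [381.0, -232.1, 90.1]
eef_rot: [-3.141, -0.0, 1.102]
wrist_force: [0.0, -0.6, 0.5]
finger_gap: 93.9
finger_force: 0.0
```

Call:
servo_tool:
  motion:
    - {"wx":0,"wy":0,"wz":0,"dx":0,"dy":0,"dz":0.4,"fingers":-1}
    - {"wx":0,"wy":0,"wz":0,"dx":0,"dy":0,"dz":0.62,"fingers":-1}
    - {"wx":0,"wy":0,"wz":0,"dx":0,"dy":0,"dz":0.62,"fingers":-1}
    - {"wx":0,"wy":0,"wz":0,"dx":0,"dy":0,"dz":0.62,"fingers":1}
    - {"wx":0,"wy":0,"wz":0,"dx":0,"dy":0,"dz":0.62,"fingers":1}
    - {"wx":0,"wy":0,"wz":0,"dx":0,"dy":0,"dz":0.62,"fingers":1}
    - {"wx":0,"wy":0,"wz":0,"dx":0,"dy":0,"dz":0.62,"fingers":1}
    - {"wx":0,"wy":0,"wz":0,"dx":0,"dy":0,"dz":0.62,"fingers":1}
    - {"wx":0,"wy":0,"wz":0,"dx":0,"dy":0,"dz":0.62,"fingers":1}
    - {"wx":0,"wy":0,"wz":0,"dx":0,"dy":0,"dz":0.62,"fingers":1}

```text
clock: 13.0
eef_pos: [380.2, -233.0, 28.0]
eef_rot: [-3.142, -0.0, 1.1]
wrist_force: [0.2, -0.6, 0.7]
finger_gap: 41.9
finger_force: 0.3
```

Call:
servo_tool:
  motion:
    - {"wx":0,"wy":0,"wz":0,"dx":0,"dy":0,"dz":0,"fingers":1}
    - {"wx":0,"wy":0,"wz":0,"dx":0,"dy":0,"dz":0,"fingers":1}
    - {"wx":0,"wy":0,"wz":0,"dx":0,"dy":0,"dz":0,"fingers":1}

```text
clock: 13.3
eef_pos: [380.2, -233.0, 28.0]
eef_rot: [3.142, 0.0, 1.1]
wrist_force: [-1.4, 0.4, 1.9]
finger_gap: 39.6
finger_force: 15.0
```

Call:
servo_tool:
  motion:
    - {"wx":0,"wy":0,"wz":0,"dx":0,"dy":0,"dz":-0.2,"fingers":1}
    - {"wx":0,"wy":0,"wz":0,"dx":0,"dy":0,"dz":-0.5,"fingers":1}
    - {"wx":0,"wy":0,"wz":0,"dx":0,"dy":0,"dz":-0.8,"fingers":1}
    - {"wx":0,"wy":0,"wz":0,"dx":0,"dy":0,"dz":-0.94,"fingers":1}
    - {"wx":0,"wy":0,"wz":0,"dx":0,"dy":0,"dz":-0.94,"fingers":1}

```text
clock: 13.8
eef_pos: [380.9, -233.5, 123.5]
eef_rot: [3.138, 0.001, 1.1]
wrist_force: [0.1, -0.3, -1.3]
finger_gap: 40.1
finger_force: 15.0
```

Call:
servo_tool:
  motion:
    - {"wx":0,"wy":0,"wz":-0.05,"dx":0.4,"dy":0.15,"dz":-0.03,"fingers":1}
    - {"wx":0,"wy":0,"wz":-0.11,"dx":0.8,"dy":0.28,"dz":-0.03,"fingers":1}
    - {"wx":0,"wy":0,"wz":-0.11,"dx":0.913,"dy":0.317,"dz":-0.03,"fingers":1}
    - {"wx":0,"wy":0,"wz":-0.11,"dx":0.913,"dy":0.317,"dz":-0.03,"fingers":1}

```text
clock: 14.2
eef_pos: [450.0, -164.9, 123.7]
eef_rot: [-3.14, -0.0, 1.321]
wrist_force: [-0.8, -0.8, -0.6]
finger_gap: 39.8
finger_force: 15.0
```

Call:
servo_tool:
  motion:
    - {"wx":0,"wy":0,"wz":-0.05,"dx":0.4,"dy":0.25,"dz":0,"fingers":1}
    - {"wx":0,"wy":0,"wz":-0.117,"dx":0.7,"dy":0.45,"dz":0,"fingers":1}
    - {"wx":0,"wy":0,"wz":-0.117,"dx":0.813,"dy":0.514,"dz":0,"fingers":1}
    - {"wx":0,"wy":0,"wz":-0.117,"dx":0.813,"dy":0.514,"dz":0,"fingers":1}

```text
clock: 14.6
eef_pos: [519.6, -100.1, 124.1]
eef_rot: [-3.14, -0.0, 1.551]
wrist_force: [-1.2, -0.7, -1.9]
finger_gap: 40.3
finger_force: 15.0
```

Call:
servo_tool:
  motion:
    - {"wx":0,"wy":0,"wz":0,"dx":0.3,"dy":0.3,"dz":0,"fingers":1}
    - {"wx":0,"wy":0,"wz":0,"dx":0.55,"dy":0.55,"dz":0,"fingers":1}
    - {"wx":0,"wy":0,"wz":0,"dx":0.678,"dy":0.689,"dz":0.05,"fingers":1}
    - {"wx":0,"wy":0,"wz":0,"dx":0.678,"dy":0.689,"dz":0.05,"fingers":1}
    - {"wx":0,"wy":0,"wz":0,"dx":0.678,"dy":0.689,"dz":0.05,"fingers":1}

```text
clock: 15.1
eef_pos: [588.8, -34.9, 119.5]
eef_rot: [-3.14, 0.0, 1.551]
wrist_force: [0.1, 0.3, 0.1]
finger_gap: 39.8
finger_force: 15.0
```

Call:
servo_tool:
  motion:
    - {"wx":0,"wy":0,"wz":0,"dx":0,"dy":0,"dz":0.2,"fingers":1}
    - {"wx":0,"wy":0,"wz":0,"dx":0,"dy":0,"dz":0.4,"fingers":1}
    - {"wx":0,"wy":0,"wz":0,"dx":0,"dy":0,"dz":0.55,"fingers":1}
    - {"wx":0,"wy":0,"wz":0,"dx":0,"dy":0,"dz":0.62,"fingers":1}
    - {"wx":0,"wy":0,"wz":0,"dx":0,"dy":0,"dz":0.68,"fingers":1}
    - {"wx":0,"wy":0,"wz":0,"dx":0,"dy":0,"dz":0.73,"fingers":1}
    - {"wx":0,"wy":0,"wz":0,"dx":0,"dy":0,"dz":0.77,"fingers":1}
    - {"wx":0,"wy":0,"wz":0,"dx":0,"dy":0,"dz":0.79,"fingers":1}
    - {"wx":0,"wy":0,"wz":0,"dx":0,"dy":0,"dz":0.79,"fingers":1}

```text
clock: 16.0
eef_pos: [589.9, -33.4, 40.9]
eef_rot: [-3.142, -0.0, 1.554]
wrist_force: [-0.4, -0.4, -0.2]
finger_gap: 39.9
finger_force: 15.0
```

```bash
python3 snap.py p2; python3 -c "
from to import *
seq([(555,45,145,1.7),(525,125,145,2.35),(495,205,135,3.0),(465,290,130,3.61),(436.2,371.1,90,3.61),(436.2,371.1,28,3.61)],(590,-33.4,141,1.554))
print()
seq([(436.2,371.1,122,3.61),(455,290,130,3.4),(475,210,130,3.125),(490,130,130,3.125),(507.4,52,120,3.125),(507.4,52,41,3.125)],(436.2,371.1,28,3.61))"
```

```text
dx 0.778 dy -0.363 dz -0.040 wz -0.073
dx 0.832 dy -0.194 dz 0.000 wz -0.325
dx 0.780 dy 0.349 dz 0.100 wz -0.325
dx 0.417 dy 0.799 dz 0.050 wz -0.305
dx -0.109 dy 0.854 dz 0.400 wz -0.000
dx -0.000 dy 0.000 dz 0.620 wz -0.000

dx -0.000 dy 0.000 dz -0.940 wz -0.000
dx 0.198 dy -0.809 dz -0.080 wz 0.105
dx 0.011 dy -0.825 dz 0.000 wz 0.137
dx -0.163 dy -0.797 dz 0.000 wz -0.000
dx -0.187 dy -0.777 dz 0.100 wz -0.000
dx 0.000 dy 0.000 dz 0.790 wz -0.000
```

View pics/p2.png

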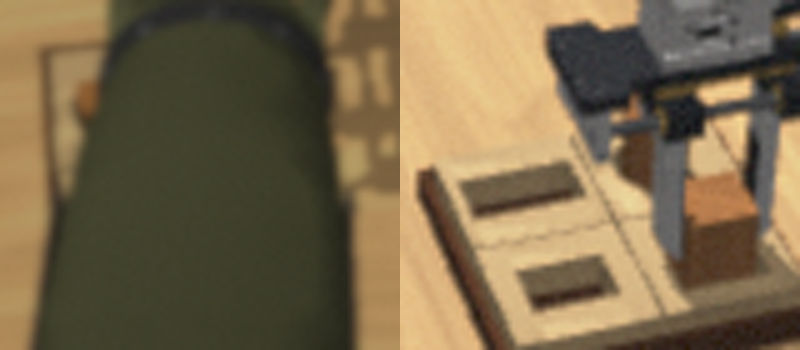

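Call:
servo_tool:
  motion:
    - {"wx":0,"wy":0,"wz":0,"dx":0,"dy":0,"dz":0,"fingers":-0.3}
    - {"wx":0,"wy":0,"wz":0,"dx":0,"dy":0,"dz":0,"fingers":-0.3}
    - {"wx":0,"wy":0,"wz":0,"dx":0,"dy":0,"dz":0,"fingers":-0.3}
    - {"wx":0,"wy":0,"wz":0,"dx":0,"dy":0,"dz":0,"fingers":-0.3}
    - {"wx":0,"wy":0,"wz":0,"dx":0,"dy":0,"dz":0,"fingers":-0.3}
    - {"wx":0,"wy":0,"wz":0,"dx":0,"dy":0,"dz":-0.3,"fingers":-0.3}
    - {"wx":0,"wy":0,"wz":0,"dx":0,"dy":0,"dz":-0.7,"fingers":-0.3}
    - {"wx":0,"wy":0,"wz":0,"dx":0,"dy":0,"dz":-1.0,"fingers":-0.3}
    - {"wx":0,"wy":0,"wz":0,"dx":0,"dy":0,"dz":-1.0,"fingers":-0.3}

```text
clock: 17.0
eef_pos: [591.6, -33.5, 145.5]
eef_rot: [3.135, 0.001, 1.554]
wrist_force: [0.1, 0.3, -0.1]
finger_gap: 61.0
finger_force: 0.0
```

Call:
servo_tool:
  motion:
    - {"wx":0,"wy":0,"wz":-0.073,"dx":0.4,"dy":-0.2,"dz":-0.04,"fingers":-0.3}
    - {"wx":0,"wy":0,"wz":-0.073,"dx":0.778,"dy":-0.363,"dz":-0.04,"fingers":-0.3}
    - {"wx":0,"wy":0,"wz":-0.073,"dx":0.778,"dy":-0.363,"dz":-0.04,"fingers":-0.3}

```text
clock: 17.3
eef_pos: [553.3, 48.3, 144.4]
eef_rot: [-3.14, -0.001, 1.703]
wrist_force: [-0.0, 0.0, -0.3]
finger_gap: 61.3
finger_force: 0.0
```

Call:
servo_tool:
  motion:
    - {"wx":0,"wy":0,"wz":-0.325,"dx":0.3,"dy":-0.06,"dz":0,"fingers":-1}
    - {"wx":0,"wy":0,"wz":-0.325,"dx":0.5,"dy":-0.12,"dz":0,"fingers":-1}
    - {"wx":0,"wy":0,"wz":-0.325,"dx":0.7,"dy":-0.17,"dz":0,"fingers":-1}
    - {"wx":0,"wy":0,"wz":-0.325,"dx":0.832,"dy":-0.194,"dz":0,"fingers":-1}
    - {"wx":0,"wy":0,"wz":-0.325,"dx":0.832,"dy":-0.194,"dz":0,"fingers":-1}
    - {"wx":0,"wy":0,"wz":-0.325,"dx":0.832,"dy":-0.194,"dz":0,"fingers":-1}

```text
clock: 17.9
eef_pos: [524.9, 124.9, 144.3]
eef_rot: [-3.141, -0.0, 2.351]
wrist_force: [0.0, -0.1, -0.3]
finger_gap: 93.7
finger_force: 0.0
```

Call:
servo_tool:
  motion:
    - {"wx":0,"wy":0,"wz":-0.325,"dx":0.3,"dy":0.12,"dz":0,"fingers":-1}
    - {"wx":0,"wy":0,"wz":-0.325,"dx":0.6,"dy":0.25,"dz":0.1,"fingers":-1}
    - {"wx":0,"wy":0,"wz":-0.325,"dx":0.78,"dy":0.349,"dz":0.1,"fingers":-1}
    - {"wx":0,"wy":0,"wz":-0.325,"dx":0.78,"dy":0.349,"dz":0.1,"fingers":-1}
    - {"wx":0,"wy":0,"wz":-0.325,"dx":0.78,"dy":0.349,"dz":0.1,"fingers":-1}
    - {"wx":0,"wy":0,"wz":-0.325,"dx":0.78,"dy":0.349,"dz":0.1,"fingers":-1}

```text
clock: 18.5
eef_pos: [495.2, 204.6, 134.5]
eef_rot: [-3.141, -0.0, 2.998]
wrist_force: [0.5, -0.8, 0.6]
finger_gap: 93.8
finger_force: 0.0
```

Call:
servo_tool:
  motion:
    - {"wx":0,"wy":0,"wz":-0.305,"dx":0.15,"dy":0.3,"dz":0,"fingers":-1}
    - {"wx":0,"wy":0,"wz":-0.305,"dx":0.3,"dy":0.6,"dz":0.05,"fingers":-1}
    - {"wx":0,"wy":0,"wz":-0.305,"dx":0.417,"dy":0.799,"dz":0.05,"fingers":-1}
    - {"wx":0,"wy":0,"wz":-0.305,"dx":0.417,"dy":0.799,"dz":0.05,"fingers":-1}
    - {"wx":0,"wy":0,"wz":-0.305,"dx":0.417,"dy":0.799,"dz":0.05,"fingers":-1}
    - {"wx":0,"wy":0,"wz":-0.305,"dx":0.417,"dy":0.799,"dz":0.05,"fingers":-1}

```text
clock: 19.1
eef_pos: [465.3, 289.5, 129.8]
eef_rot: [-3.142, -0.0, -2.68]
wrist_force: [-0.4, -0.7, -0.1]
finger_gap: 94.1
finger_force: 0.0
```

Call:
servo_tool:
  motion:
    - {"wx":0,"wy":0,"wz":0,"dx":-0.05,"dy":0.4,"dz":0,"fingers":-1}
    - {"wx":0,"wy":0,"wz":0,"dx":-0.109,"dy":0.854,"dz":0.1,"fingers":-1}
    - {"wx":0,"wy":0,"wz":0,"dx":-0.109,"dy":0.854,"dz":0.2,"fingers":-1}
    - {"wx":0,"wy":0,"wz":0,"dx":-0.109,"dy":0.854,"dz":0.4,"fingers":-1}
    - {"wx":0,"wy":0,"wz":0,"dx":-0.109,"dy":0.854,"dz":0.4,"fingers":-1}
    - {"wx":0,"wy":0,"wz":0,"dx":-0.109,"dy":0.854,"dz":0.4,"fingers":-1}

```text
clock: 19.7
eef_pos: [436.7, 370.5, 90.2]
eef_rot: [-3.141, -0.0, -2.677]
wrist_force: [-0.2, 0.6, 0.7]
finger_gap: 93.9
finger_force: 0.0
```

Call:
servo_tool:
  motion:
    - {"wx":0,"wy":0,"wz":0,"dx":0,"dy":0,"dz":0.4,"fingers":-1}
    - {"wx":0,"wy":0,"wz":0,"dx":0,"dy":0,"dz":0.62,"fingers":-1}
    - {"wx":0,"wy":0,"wz":0,"dx":0,"dy":0,"dz":0.62,"fingers":-1}
    - {"wx":0,"wy":0,"wz":0,"dx":0,"dy":0,"dz":0.62,"fingers":1}
    - {"wx":0,"wy":0,"wz":0,"dx":0,"dy":0,"dz":0.62,"fingers":1}
    - {"wx":0,"wy":0,"wz":0,"dx":0,"dy":0,"dz":0.62,"fingers":1}
    - {"wx":0,"wy":0,"wz":0,"dx":0,"dy":0,"dz":0.62,"fingers":1}
    - {"wx":0,"wy":0,"wz":0,"dx":0,"dy":0,"dz":0.62,"fingers":1}
    - {"wx":0,"wy":0,"wz":0,"dx":0,"dy":0,"dz":0.62,"fingers":1}
    - {"wx":0,"wy":0,"wz":0,"dx":0,"dy":0,"dz":0.62,"fingers":1}

```text
clock: 20.7
eef_pos: [436.2, 371.2, 28.0]
eef_rot: [3.142, -0.0, -2.673]
wrist_force: [-0.3, 0.2, -0.0]
finger_gap: 41.3
finger_force: 0.0
```

Call:
servo_tool:
  motion:
    - {"wx":0,"wy":0,"wz":0,"dx":0,"dy":0,"dz":0,"fingers":1}
    - {"wx":0,"wy":0,"wz":0,"dx":0,"dy":0,"dz":0,"fingers":1}
    - {"wx":0,"wy":0,"wz":0,"dx":0,"dy":0,"dz":0,"fingers":1}
    - {"wx":0,"wy":0,"wz":0,"dx":0,"dy":0,"dz":0,"fingers":1}
    - {"wx":0,"wy":0,"wz":0,"dx":0,"dy":0,"dz":0,"fingers":1}

```text
clock: 21.2
eef_pos: [436.2, 371.2, 27.9]
eef_rot: [3.142, 0.0, -2.673]
wrist_force: [-0.3, 0.5, 0.5]
finger_gap: 24.4
finger_force: 14.8
```

Call:
servo_tool:
  motion:
    - {"wx":0,"wy":0,"wz":0,"dx":0,"dy":0,"dz":-0.2,"fingers":1}
    - {"wx":0,"wy":0,"wz":0,"dx":0,"dy":0,"dz":-0.5,"fingers":1}
    - {"wx":0,"wy":0,"wz":0,"dx":0,"dy":0,"dz":-0.8,"fingers":1}
    - {"wx":0,"wy":0,"wz":0,"dx":0,"dy":0,"dz":-0.94,"fingers":1}
    - {"wx":0,"wy":0,"wz":0,"dx":0,"dy":0,"dz":-0.94,"fingers":1}

```text
clock: 21.7
eef_pos: [436.8, 371.6, 123.4]
eef_rot: [3.141, 0.003, -2.673]
wrist_force: [0.1, -0.3, -1.2]
finger_gap: 24.3
finger_force: 14.8
```

Call:
servo_tool:
  motion:
    - {"wx":0,"wy":0,"wz":0.105,"dx":0.1,"dy":-0.4,"dz":-0.08,"fingers":1}
    - {"wx":0,"wy":0,"wz":0.105,"dx":0.198,"dy":-0.809,"dz":-0.08,"fingers":1}
    - {"wx":0,"wy":0,"wz":0.105,"dx":0.198,"dy":-0.809,"dz":-0.08,"fingers":1}

```text
clock: 22.0
eef_pos: [455.4, 286.5, 128.3]
eef_rot: [-3.14, -0.002, -2.889]
wrist_force: [-0.5, 1.0, -1.0]
finger_gap: 24.5
finger_force: 14.8
```

Call:
servo_tool:
  motion:
    - {"wx":0,"wy":0,"wz":0.137,"dx":0,"dy":-0.4,"dz":0,"fingers":1}
    - {"wx":0,"wy":0,"wz":0.137,"dx":0.011,"dy":-0.825,"dz":0,"fingers":1}
    - {"wx":0,"wy":0,"wz":0.137,"dx":0.011,"dy":-0.825,"dz":0,"fingers":1}

```text
clock: 22.3
eef_pos: [475.3, 206.9, 128.4]
eef_rot: [-3.14, -0.002, 3.119]
wrist_force: [0.1, -0.2, -0.8]
finger_gap: 24.2
finger_force: 14.8
```

Call:
servo_tool:
  motion:
    - {"wx":0,"wy":0,"wz":0,"dx":-0.08,"dy":-0.4,"dz":0,"fingers":1}
    - {"wx":0,"wy":0,"wz":0,"dx":-0.163,"dy":-0.797,"dz":0,"fingers":1}
    - {"wx":0,"wy":0,"wz":0,"dx":-0.163,"dy":-0.797,"dz":0,"fingers":1}

```text
clock: 22.6
eef_pos: [490.2, 127.7, 128.7]
eef_rot: [-3.141, -0.002, 3.125]
wrist_force: [-0.1, 0.2, -0.5]
finger_gap: 24.2
finger_force: 14.8
```

Call:
servo_tool:
  motion:
    - {"wx":0,"wy":0,"wz":0,"dx":-0.1,"dy":-0.4,"dz":0,"fingers":1}
    - {"wx":0,"wy":0,"wz":0,"dx":-0.187,"dy":-0.7,"dz":0,"fingers":1}
    - {"wx":0,"wy":0,"wz":0,"dx":-0.187,"dy":-0.777,"dz":0.1,"fingers":1}
    - {"wx":0,"wy":0,"wz":0,"dx":-0.187,"dy":-0.777,"dz":0.1,"fingers":1}
    - {"wx":0,"wy":0,"wz":0,"dx":-0.187,"dy":-0.777,"dz":0.1,"fingers":1}

```text
clock: 23.1
eef_pos: [507.1, 53.4, 119.2]
eef_rot: [3.141, -0.002, 3.127]
wrist_force: [0.0, -0.2, -0.3]
finger_gap: 24.1
finger_force: 14.8
```

Call:
servo_tool:
  motion:
    - {"wx":0,"wy":0,"wz":0,"dx":0,"dy":0,"dz":0.2,"fingers":1}
    - {"wx":0,"wy":0,"wz":0,"dx":0,"dy":0,"dz":0.4,"fingers":1}
    - {"wx":0,"wy":0,"wz":0,"dx":0,"dy":0,"dz":0.55,"fingers":1}
    - {"wx":0,"wy":0,"wz":0,"dx":0,"dy":0,"dz":0.62,"fingers":1}
    - {"wx":0,"wy":0,"wz":0,"dx":0,"dy":0,"dz":0.68,"fingers":1}
    - {"wx":0,"wy":0,"wz":0,"dx":0,"dy":0,"dz":0.73,"fingers":1}
    - {"wx":0,"wy":0,"wz":0,"dx":0,"dy":0,"dz":0.77,"fingers":1}
    - {"wx":0,"wy":0,"wz":0,"dx":0,"dy":0,"dz":0.79,"fingers":1}
    - {"wx":0,"wy":0,"wz":0,"dx":0,"dy":0,"dz":0.79,"fingers":1}

```text
clock: 24.0
eef_pos: [507.6, 52.1, 41.0]
eef_rot: [-3.142, 0.0, 3.126]
wrist_force: [1.5, 0.3, -0.8]
finger_gap: 24.4
finger_force: 14.8
```

```bash
python3 snap.py p3
```

```text
(no output)
```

View pics/p3.png

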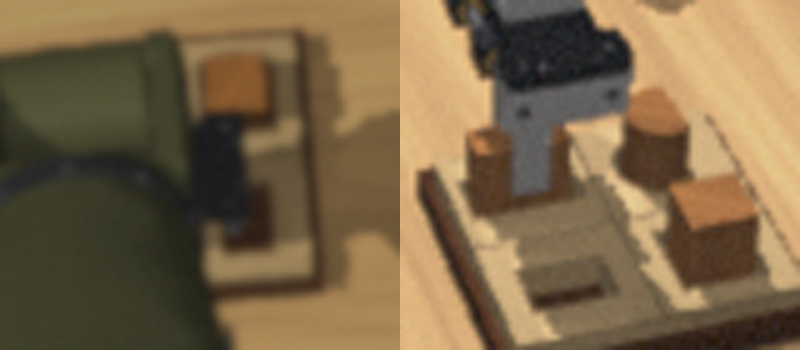

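Call:
servo_tool:
  motion:
    - {"wx":0,"wy":0,"wz":0,"dx":0,"dy":0,"dz":0,"fingers":-0.1}
    - {"wx":0,"wy":0,"wz":0,"dx":0,"dy":0,"dz":0,"fingers":-0.1}
    - {"wx":0,"wy":0,"wz":0,"dx":0,"dy":0,"dz":0,"fingers":-0.1}
    - {"wx":0,"wy":0,"wz":0,"dx":0,"dy":0,"dz":0,"fingers":-0.1}
    - {"wx":0,"wy":0,"wz":0,"dx":0,"dy":0,"dz":0,"fingers":-0.1}
    - {"wx":0,"wy":0,"wz":0,"dx":0,"dy":0,"dz":-0.3,"fingers":-0.1}
    - {"wx":0,"wy":0,"wz":0,"dx":0,"dy":0,"dz":-0.7,"fingers":-0.1}
    - {"wx":0,"wy":0,"wz":0,"dx":0,"dy":0,"dz":-1.0,"fingers":-0.1}
    - {"wx":0,"wy":0,"wz":0,"dx":0,"dy":0,"dz":-1.0,"fingers":-0.1}

```text
clock: 25.0
eef_pos: [509.3, 52.2, 144.9]
eef_rot: [3.141, 0.007, 3.126]
wrist_force: [-0.1, 0.1, 0.5]
finger_gap: 51.7
finger_force: 0.0
```

```bash
python3 - <<'E'
from fit import *
for k in range(3):
    T=camera("top");D=camera("side"); v=[]
    for c,n in((T,(355,193)),(D,(280,296))):
        m=mask("stop_short",c,n)
        if m is None: print("none"); continue
        v.append(view(c,m)); ys,xs=np.where(m); print(m.sum(),xs.mean().round(1),ys.mean().round(1),end=" ")
    best=min((minimize(lambda p:score([*p,0],SH["stop_short"],v),[442,-361,y],method="Nelder-Mead",options=dict(initial_simplex=np.array([442,-361,y])+np.r_[np.zeros((1,3)),np.diag([8,8,.3])])) for y in np.arange(0,3.1,.4)),key=lambda r:r.fun)
    print(np.round(best.x,2),round(best.fun,3))
E
python3 -c "
from to import *
# tool yaw for short: 1.40+pi keeps yaw high side
seq([(490,-35,135,2.6),(475,-115,135,2.0),(460,-195,135,1.40),(450,-280,135,1.40),(442,-361,90,1.40)],(507.4,52,141,3.125))"
```

```text
none
344 279.3 295.6 [ 441.97 -360.41    1.35] 0.147
128 354.2 193.0 366 279.6 296.0 [ 440.76 -363.71    1.36] 0.346
136 354.1 193.2 350 279.4 295.7 [ 440.86 -362.59    1.37] 0.311
dx 0.160 dy -0.873 dz 0.060 wz 0.262
dx -0.284 dy -0.763 dz 0.000 wz 0.300
dx -0.665 dy -0.469 dz 0.000 wz 0.300
dx -0.855 dy 0.046 dz 0.000 wz -0.000
dx -0.812 dy 0.059 dz 0.450 wz -0.000
```

```bash
python3 -c "
from to import *
seq([(490,-35,135,2.6),(475,-115,135,2.0),(460,-195,135,1.37),(450,-280,135,1.37),(441.5,-361.5,90,1.37)],(507.4,52,141,3.125))
print()
seq([(441.5,-361.5,122,1.37),(455,-275,130,0.8),(470,-195,130,0.3),(490,-115,130,-.017),(506,-32,120,-.017)],(441.5,-361.5,28,1.37))"
```

```text
dx 0.160 dy -0.873 dz 0.060 wz 0.262
dx -0.284 dy -0.763 dz 0.000 wz 0.300
dx -0.665 dy -0.469 dz 0.000 wz 0.315
dx -0.853 dy 0.072 dz 0.000 wz -0.000
dx -0.816 dy 0.079 dz 0.450 wz -0.000

dx 0.000 dy 0.000 dz -0.940 wz -0.000
dx 0.875 dy -0.040 dz -0.080 wz 0.285
dx 0.678 dy -0.450 dz 0.000 wz 0.250
dx 0.427 dy -0.705 dz 0.000 wz 0.159
dx 0.146 dy -0.833 dz 0.100 wz -0.000
```

Call:
servo_tool:
  motion:
    - {"wx":0,"wy":0,"wz":0.262,"dx":0.06,"dy":-0.3,"dz":0,"fingers":-0.1}
    - {"wx":0,"wy":0,"wz":0.262,"dx":0.12,"dy":-0.6,"dz":0.06,"fingers":-0.1}
    - {"wx":0,"wy":0,"wz":0.262,"dx":0.16,"dy":-0.873,"dz":0.06,"fingers":-0.1}
    - {"wx":0,"wy":0,"wz":0.262,"dx":0.16,"dy":-0.873,"dz":0.06,"fingers":-0.1}
    - {"wx":0,"wy":0,"wz":0.262,"dx":0.16,"dy":-0.873,"dz":0.06,"fingers":-0.1}

```text
clock: 26.1
eef_pos: [490.1, -35.5, 134.9]
eef_rot: [3.142, -0.0, 2.599]
wrist_force: [0.6, -0.1, -0.2]
finger_gap: 51.5
finger_force: 0.0
```

Call:
servo_tool:
  motion:
    - {"wx":0,"wy":0,"wz":0.3,"dx":-0.1,"dy":-0.25,"dz":0,"fingers":-1}
    - {"wx":0,"wy":0,"wz":0.3,"dx":-0.2,"dy":-0.5,"dz":0,"fingers":-1}
    - {"wx":0,"wy":0,"wz":0.3,"dx":-0.284,"dy":-0.763,"dz":0,"fingers":-1}
    - {"wx":0,"wy":0,"wz":0.3,"dx":-0.284,"dy":-0.763,"dz":0,"fingers":-1}
    - {"wx":0,"wy":0,"wz":0.3,"dx":-0.284,"dy":-0.763,"dz":0,"fingers":-1}
    - {"wx":0,"wy":0,"wz":0.3,"dx":-0.284,"dy":-0.763,"dz":0,"fingers":-1}

```text
clock: 26.7
eef_pos: [475.5, -114.5, 134.9]
eef_rot: [-3.142, -0.0, 2.009]
wrist_force: [-0.1, 0.8, 0.2]
finger_gap: 93.1
finger_force: 0.0
```

Call:
servo_tool:
  motion:
    - {"wx":0,"wy":0,"wz":0.315,"dx":-0.25,"dy":-0.2,"dz":0,"fingers":-1}
    - {"wx":0,"wy":0,"wz":0.315,"dx":-0.45,"dy":-0.32,"dz":0,"fingers":-1}
    - {"wx":0,"wy":0,"wz":0.315,"dx":-0.665,"dy":-0.469,"dz":0,"fingers":-1}
    - {"wx":0,"wy":0,"wz":0.315,"dx":-0.665,"dy":-0.469,"dz":0,"fingers":-1}
    - {"wx":0,"wy":0,"wz":0.315,"dx":-0.665,"dy":-0.469,"dz":0,"fingers":-1}
    - {"wx":0,"wy":0,"wz":0.315,"dx":-0.665,"dy":-0.469,"dz":0,"fingers":-1}
    - {"wx":0,"wy":0,"wz":0.315,"dx":-0.665,"dy":-0.469,"dz":0,"fingers":-1}

```text
clock: 27.4
eef_pos: [460.7, -194.3, 135.0]
eef_rot: [-3.142, -0.0, 1.378]
wrist_force: [1.0, 0.2, 0.7]
finger_gap: 94.2
finger_force: 0.0
```

Call:
servo_tool:
  motion:
    - {"wx":0,"wy":0,"wz":0,"dx":-0.4,"dy":0.03,"dz":0,"fingers":-1}
    - {"wx":0,"wy":0,"wz":0,"dx":-0.853,"dy":0.072,"dz":0,"fingers":-1}
    - {"wx":0,"wy":0,"wz":0,"dx":-0.853,"dy":0.072,"dz":0,"fingers":-1}

```text
clock: 27.7
eef_pos: [450.3, -283.3, 134.9]
eef_rot: [3.141, 0.001, 1.373]
wrist_force: [0.5, 0.2, 0.3]
finger_gap: 94.0
finger_force: 0.0
```

Call:
servo_tool:
  motion:
    - {"wx":0,"wy":0,"wz":0,"dx":-0.4,"dy":0.04,"dz":0,"fingers":-1}
    - {"wx":0,"wy":0,"wz":0,"dx":-0.816,"dy":0.079,"dz":0.1,"fingers":-1}
    - {"wx":0,"wy":0,"wz":0,"dx":-0.816,"dy":0.079,"dz":0.2,"fingers":-1}
    - {"wx":0,"wy":0,"wz":0,"dx":-0.816,"dy":0.079,"dz":0.45,"fingers":-1}
    - {"wx":0,"wy":0,"wz":0,"dx":-0.816,"dy":0.079,"dz":0.45,"fingers":-1}
    - {"wx":0,"wy":0,"wz":0,"dx":-0.816,"dy":0.079,"dz":0.45,"fingers":-1}

```text
clock: 28.3
eef_pos: [442.7, -360.8, 90.3]
eef_rot: [-3.141, -0.0, 1.374]
wrist_force: [-0.0, 0.7, -0.5]
finger_gap: 94.1
finger_force: 0.0
```

Call:
servo_tool:
  motion:
    - {"wx":0,"wy":0,"wz":0,"dx":0,"dy":0,"dz":0.4,"fingers":-1}
    - {"wx":0,"wy":0,"wz":0,"dx":0,"dy":0,"dz":0.62,"fingers":-1}
    - {"wx":0,"wy":0,"wz":0,"dx":0,"dy":0,"dz":0.62,"fingers":-1}
    - {"wx":0,"wy":0,"wz":0,"dx":0,"dy":0,"dz":0.62,"fingers":1}
    - {"wx":0,"wy":0,"wz":0,"dx":0,"dy":0,"dz":0.62,"fingers":1}
    - {"wx":0,"wy":0,"wz":0,"dx":0,"dy":0,"dz":0.62,"fingers":1}
    - {"wx":0,"wy":0,"wz":0,"dx":0,"dy":0,"dz":0.62,"fingers":1}
    - {"wx":0,"wy":0,"wz":0,"dx":0,"dy":0,"dz":0.62,"fingers":1}
    - {"wx":0,"wy":0,"wz":0,"dx":0,"dy":0,"dz":0.62,"fingers":1}
    - {"wx":0,"wy":0,"wz":0,"dx":0,"dy":0,"dz":0.62,"fingers":1}

```text
clock: 29.3
eef_pos: [442.3, -361.6, 28.0]
eef_rot: [-3.142, 0.0, 1.372]
wrist_force: [0.4, 0.2, -0.1]
finger_gap: 41.8
finger_force: 0.0
```

Call:
servo_tool:
  motion:
    - {"wx":0,"wy":0,"wz":0,"dx":0,"dy":0,"dz":0,"fingers":1}
    - {"wx":0,"wy":0,"wz":0,"dx":0,"dy":0,"dz":0,"fingers":1}
    - {"wx":0,"wy":0,"wz":0,"dx":0,"dy":0,"dz":0,"fingers":1}
    - {"wx":0,"wy":0,"wz":0,"dx":0,"dy":0,"dz":0,"fingers":1}
    - {"wx":0,"wy":0,"wz":0,"dx":0,"dy":0,"dz":0,"fingers":1}

```text
clock: 29.8
eef_pos: [442.3, -361.6, 27.9]
eef_rot: [-3.142, -0.0, 1.372]
wrist_force: [-0.0, -0.3, -0.3]
finger_gap: 24.1
finger_force: 14.8
```

Call:
servo_tool:
  motion:
    - {"wx":0,"wy":0,"wz":0,"dx":0,"dy":0,"dz":-0.2,"fingers":1}
    - {"wx":0,"wy":0,"wz":0,"dx":0,"dy":0,"dz":-0.5,"fingers":1}
    - {"wx":0,"wy":0,"wz":0,"dx":0,"dy":0,"dz":-0.8,"fingers":1}
    - {"wx":0,"wy":0,"wz":0,"dx":0,"dy":0,"dz":-0.94,"fingers":1}
    - {"wx":0,"wy":0,"wz":0,"dx":0,"dy":0,"dz":-0.94,"fingers":1}

```text
clock: 30.3
eef_pos: [442.9, -362.1, 123.4]
eef_rot: [3.139, 0.002, 1.372]
wrist_force: [-0.2, -0.5, -0.7]
finger_gap: 24.4
finger_force: 14.8
```

```bash
python3 - <<'E'
from h import *
T=camera("top");D=camera("side")
f=lambda c,x,y,w,h,k:cv2.resize(c["image"][y:y+h,x:x+w,::-1],(w*k,h*k),interpolation=cv2.INTER_CUBIC)
cv2.imwrite("pics/p4.png",np.hstack([f(T,315,155,80,100,5),f(D,240,240,80,100,5)]))
E
```

```text
(no output)
```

View pics/p4.png

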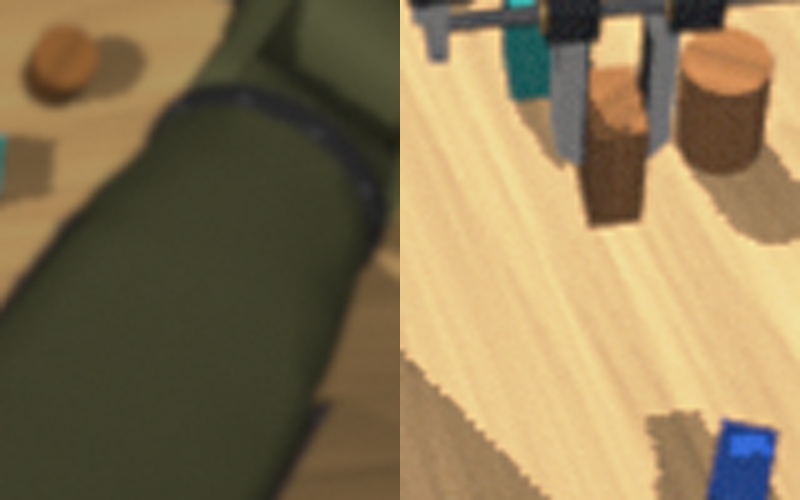

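Call:
servo_tool:
  motion:
    - {"wx":0,"wy":0,"wz":0.285,"dx":0.3,"dy":-0.01,"dz":-0.08,"fingers":1}
    - {"wx":0,"wy":0,"wz":0.285,"dx":0.6,"dy":-0.03,"dz":-0.08,"fingers":1}
    - {"wx":0,"wy":0,"wz":0.285,"dx":0.875,"dy":-0.04,"dz":-0.08,"fingers":1}
    - {"wx":0,"wy":0,"wz":0.285,"dx":0.875,"dy":-0.04,"dz":-0.08,"fingers":1}
    - {"wx":0,"wy":0,"wz":0.285,"dx":0.875,"dy":-0.04,"dz":-0.08,"fingers":1}

```text
clock: 30.9
eef_pos: [455.4, -274.2, 128.5]
eef_rot: [-3.139, 0.0, 0.801]
wrist_force: [-0.9, -0.6, -0.6]
finger_gap: 23.9
finger_force: 14.8
```

Call:
servo_tool:
  motion:
    - {"wx":0,"wy":0,"wz":0.25,"dx":0.25,"dy":-0.15,"dz":0,"fingers":1}
    - {"wx":0,"wy":0,"wz":0.25,"dx":0.5,"dy":-0.3,"dz":0,"fingers":1}
    - {"wx":0,"wy":0,"wz":0.25,"dx":0.678,"dy":-0.45,"dz":0,"fingers":1}
    - {"wx":0,"wy":0,"wz":0.25,"dx":0.678,"dy":-0.45,"dz":0,"fingers":1}
    - {"wx":0,"wy":0,"wz":0.25,"dx":0.678,"dy":-0.45,"dz":0,"fingers":1}

```text
clock: 31.4
eef_pos: [470.3, -194.9, 129.0]
eef_rot: [-3.141, 0.001, 0.305]
wrist_force: [0.7, -0.5, -0.1]
finger_gap: 24.1
finger_force: 14.8
```

Call:
servo_tool:
  motion:
    - {"wx":0,"wy":0,"wz":0.159,"dx":0.15,"dy":-0.25,"dz":0,"fingers":1}
    - {"wx":0,"wy":0,"wz":0.159,"dx":0.3,"dy":-0.5,"dz":0,"fingers":1}
    - {"wx":0,"wy":0,"wz":0.159,"dx":0.427,"dy":-0.705,"dz":0,"fingers":1}
    - {"wx":0,"wy":0,"wz":0.159,"dx":0.427,"dy":-0.705,"dz":0,"fingers":1}

```text
clock: 31.8
eef_pos: [490.5, -113.7, 129.3]
eef_rot: [-3.141, 0.001, -0.011]
wrist_force: [0.4, -0.5, -1.0]
finger_gap: 23.8
finger_force: 14.8
```

Call:
servo_tool:
  motion:
    - {"wx":0,"wy":0,"wz":0,"dx":0.07,"dy":-0.4,"dz":0,"fingers":1}
    - {"wx":0,"wy":0,"wz":0,"dx":0.12,"dy":-0.7,"dz":0,"fingers":1}
    - {"wx":0,"wy":0,"wz":0,"dx":0.146,"dy":-0.833,"dz":0.1,"fingers":1}
    - {"wx":0,"wy":0,"wz":0,"dx":0.146,"dy":-0.833,"dz":0.1,"fingers":1}
    - {"wx":0,"wy":0,"wz":0,"dx":0.146,"dy":-0.833,"dz":0.1,"fingers":1}
    - {"wx":0,"wy":0,"wz":0,"dx":0.146,"dy":-0.833,"dz":0.1,"fingers":1}
    - {"wx":0,"wy":0,"wz":0,"dx":0.146,"dy":-0.833,"dz":0.1,"fingers":1}

```text
clock: 32.5
eef_pos: [506.3, -33.0, 120.1]
eef_rot: [3.141, -0.0, -0.017]
wrist_force: [0.2, 0.9, -0.1]
finger_gap: 24.2
finger_force: 14.8
```

```bash
python3 -c "
from to import *
seq([(506,-32,41,-.017)])"
```

```text
dx -0.003 dy -0.010 dz 0.791 wz -0.000
```

Call:
servo_tool:
  motion:
    - {"wx":0,"wy":0,"wz":0,"dx":0,"dy":-0.005,"dz":0.2,"fingers":1}
    - {"wx":0,"wy":0,"wz":0,"dx":0,"dy":-0.005,"dz":0.4,"fingers":1}
    - {"wx":0,"wy":0,"wz":0,"dx":0,"dy":-0.005,"dz":0.55,"fingers":1}
    - {"wx":0,"wy":0,"wz":0,"dx":0,"dy":-0.005,"dz":0.62,"fingers":1}
    - {"wx":0,"wy":0,"wz":0,"dx":0,"dy":-0.005,"dz":0.68,"fingers":1}
    - {"wx":0,"wy":0,"wz":0,"dx":0,"dy":-0.005,"dz":0.73,"fingers":1}
    - {"wx":0,"wy":0,"wz":0,"dx":0,"dy":-0.005,"dz":0.77,"fingers":1}
    - {"wx":0,"wy":0,"wz":0,"dx":0,"dy":-0.005,"dz":0.79,"fingers":1}
    - {"wx":0,"wy":0,"wz":0,"dx":0,"dy":-0.005,"dz":0.79,"fingers":1}

```text
clock: 33.4
eef_pos: [506.3, -31.5, 40.9]
eef_rot: [3.142, 0.0, -0.016]
wrist_force: [0.3, -0.1, -0.7]
finger_gap: 24.1
finger_force: 14.8
```

```bash
python3 snap.py p5
```

```text
(no output)
```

View pics/p5.png

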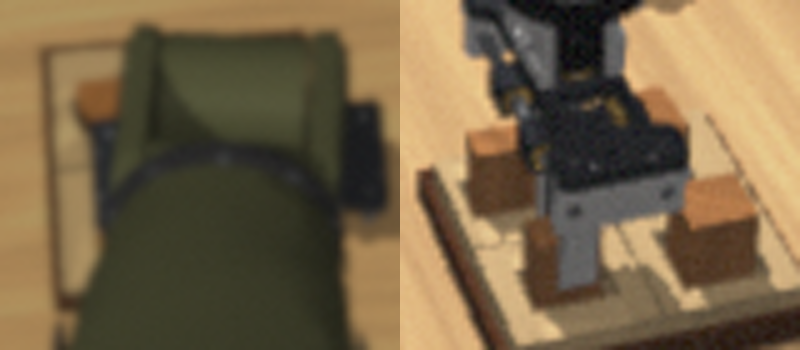

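Call:
servo_tool:
  motion:
    - {"wx":0,"wy":0,"wz":0,"dx":0,"dy":0,"dz":0,"fingers":-0.1}
    - {"wx":0,"wy":0,"wz":0,"dx":0,"dy":0,"dz":0,"fingers":-0.1}
    - {"wx":0,"wy":0,"wz":0,"dx":0,"dy":0,"dz":0,"fingers":-0.1}
    - {"wx":0,"wy":0,"wz":0,"dx":0,"dy":0,"dz":0,"fingers":-0.1}
    - {"wx":0,"wy":0,"wz":0,"dx":0,"dy":0,"dz":0,"fingers":-0.1}
    - {"wx":0,"wy":0,"wz":0,"dx":0,"dy":0,"dz":-0.3,"fingers":-0.1}
    - {"wx":0,"wy":0,"wz":0,"dx":0,"dy":0,"dz":-0.7,"fingers":-0.1}
    - {"wx":0,"wy":0,"wz":0,"dx":0,"dy":0,"dz":-1.0,"fingers":-0.1}
    - {"wx":0,"wy":0,"wz":0,"dx":0,"dy":0,"dz":-1.0,"fingers":-0.1}

```text
clock: 34.4
eef_pos: [508.0, -31.7, 144.9]
eef_rot: [3.141, -0.007, -0.016]
wrist_force: [1.1, 0.7, -0.6]
finger_gap: 51.7
finger_force: 0.0
```

Call:
servo_tool:
  motion:
    - {"wx":0,"wy":0,"wz":0,"dx":-0.4,"dy":0.4,"dz":-0.2,"fingers":-0.1}
    - {"wx":0,"wy":0,"wz":0,"dx":-0.8,"dy":0.8,"dz":-0.4,"fingers":-0.1}
    - {"wx":0,"wy":0,"wz":0,"dx":-1,"dy":1,"dz":-0.5,"fingers":-0.1}
    - {"wx":0,"wy":0,"wz":0,"dx":-1,"dy":1,"dz":-0.5,"fingers":-0.1}

```text
clock: 34.8
eef_pos: [402.7, -132.5, 192.2]
eef_rot: [3.14, -0.002, -0.02]
wrist_force: [-0.1, 0.3, 0.7]
finger_gap: 52.0
finger_force: 0.0
```

Call:
servo_tool:
  motion:
    - {"wx":0,"wy":0,"wz":0,"dx":-0.2,"dy":0.4,"dz":0,"fingers":-0.1}
    - {"wx":0,"wy":0,"wz":0,"dx":-0.2,"dy":0.8,"dz":0,"fingers":-0.1}
    - {"wx":0,"wy":0,"wz":0,"dx":-0.2,"dy":1,"dz":0,"fingers":-0.1}
    - {"wx":0,"wy":0,"wz":0,"dx":-0.2,"dy":1,"dz":0,"fingers":-0.1}
    - {"wx":0,"wy":0,"wz":0,"dx":-0.2,"dy":1,"dz":0,"fingers":-0.1}

```text
clock: 35.3
eef_pos: [383.1, -228.9, 190.1]
eef_rot: [-3.141, 0.001, -0.017]
wrist_force: [-0.4, 0.5, 1.0]
finger_gap: 51.3
finger_force: 0.0
```

```bash
python3 snap.py p6; python3 - <<'E'
from caddy import *
E
python3 - <<'E'
from h import *
D=camera("side");cv2.imwrite("pics/full.png",cv2.resize(D["image"][:,:,::-1],(768,576)));s=read_state();print(s["eef_pos"],s["clock"],s["finger_gap"])
E
```

```text
both 0 [ 5.49309e+02  7.95900e+00 -1.80000e-02  3.73210e+01] -1.322
both 1 [ 5.49175e+02  7.83000e+00 -1.10000e-02  3.47150e+01] -1.318
top 0 [ 5.48454e+02  8.36300e+00 -6.00000e-03  4.06840e+01] -0.796
top 1 [ 5.47799e+02  8.25600e+00 -6.00000e-03  3.60080e+01] -0.796
side 0 [ 5.50398e+02  8.22000e+00 -2.40000e-02  3.58610e+01] -0.533
side 1 [ 5.47519e+02  1.33600e+00 -2.30000e-02  4.02850e+01] -0.542
[ 383.29123342 -228.73167825  190.91963136] 35.55 51.74582815973503
```

View pics/p6.png

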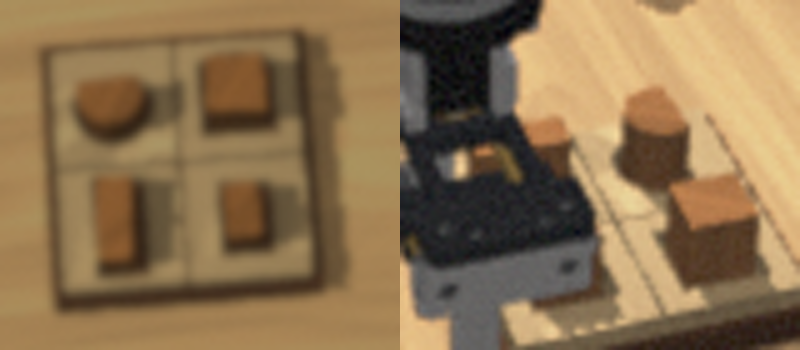

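View pics/full.png

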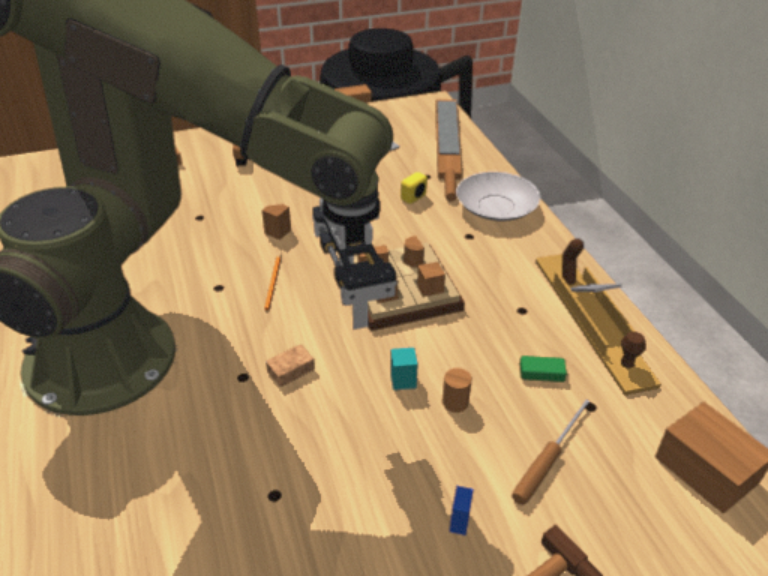

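All four pieces stand upright in their own pockets in the top view, with the dog's flat toward its flat wall. Both offcuts and the coloured look-alikes are where they were, and the gripper is clear.

```bash
python3 -c "
from cell import *
print(sign_off())"
```

```text
the job is handed in; nothing more can be done
None
```

The job is handed in at about 36 s of the 99 s allowed: both dogs and both stops stand upright in their own pockets, the round dog's flat is turned to its flat wall, and the offcuts and coloured look-alikes were left where they stood.

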